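# Close a contact printing frame with its tongued back

## Task

Take the back with the bar handle out of the two-slot rack, lay it on the sloping easel with its tongue on the ledge and its handle facing up, and let go. Then take it by its handle, angle its tongue under the lip of the wooden printing frame, lower it flat into the frame, and slide the frame's bolt fully over it. Leave the other things where they are.

Things in the scene. Friction and masses are not known exactly. Their poses are not given: they have to be found in the camera images.
- back: Wooden back with a steel bar handle, 0.24-0.39 kg, upright in a rack slot, tongue down, may lean a few degrees. Panel 120 x 100 x 12 mm; tongue 14 long, 5 thick, 110 wide, level with the underside. Origin: mid tongue tip line, at the panel's mid-thickness. x along the width; z from tongue (0-14 mm) over panel (14-114); handle face y = -6, underside y = +6, tongue y +1 to +6 mm.
- back_handle (a point): Centre of the back's bar handle: round bar, 14 mm diameter, along the back's x, at (0, -40, 62) mm of back, so its axis is 34 mm off the face; carried by two 10 mm posts at x = +-42 mm.
- back_edge (a point): Middle of the back's edge opposite the tongue, the top one in the rack, at (0, 0, 114) mm of back; 12 mm thick.
- rack: Fixed aluminium rack 130 x 150 mm, origin under its centre. Two slots along its x, at y = +37.5 and -37.5 mm; slot floor 10 mm above the table, slots 15 mm wide between walls up to 60 mm above the table. One slot holds the back (handle towards the rack's -y), the other a plain board.
- easel: Fixed plywood easel, base 160 x 110 mm, origin under its centre. Face slopes at 45 degrees, falling towards the easel's -y, 140 mm wide along x, with a ledge 10 mm high (square to the face) at its lower side. The face reaches only 70 mm up from the ledge: the upper 44 mm of a back laid there overhang, with free space underneath.
- easel_ledge (a point): On the easel: middle of the inner corner between face and ledge, 25 mm above the table; axes of easel. The face runs up along (0, 0.707, 0.707), its outward normal is (0, -0.707, 0.707). A back laid there has its tongue tip on the ledge, underside on the face, z up the slope.
- frame: Fixed wooden printing frame, 152 mm wide (x), y -77 to +131 mm, origin on its underside; lip and groove at -y, sliding bolt at +y. Floor 12 mm above the table. Over the floor: side rails 10 mm high, inner faces x = +-64 mm; rear wall 14 mm high, inner face y = +56 mm. Seated, the back lies handle up, tongue to -y, x along x, with 4 mm play each side, 5 mm fore and aft.
- groove (a point): Point on the frame's floor below the middle of the lip's free edge, at (0, -50, 12) mm of frame, same axes. The groove under the lip is 8.5 mm high above the floor and 13 mm deep (to y = -13 mm from here); the lip is 6 mm thick, full width. The seated back's origin is 6 mm above this point, at y -8 to -13 mm.
- bolt (a joint): Travel of the frame's sliding steel bolt, m: 0 = drawn back clear of the opening, 0.030 = fully home, over the back's edge. It moves towards the frame's -y, needs about 2 N and stays where left. The bolt plate is 26 mm wide and 5 mm thick, its underside 15 mm above the frame's floor.
- bolt_knob (a point): Top centre of the bolt's upright round steel knob, 16 mm diameter, 34 mm tall, standing on the bolt plate; 66 mm above the table. Moves with the bolt.
- plain_board: Bystander: plain wooden board 120 x 12 x 112 mm in the rack's other slot, without handle or tongue. Origin centre of underside.
- loupe: Bystander: black loupe, 44 mm wide, 50 mm tall, beside the easel. Origin centre of underside.
- film_can_a: Bystander: black film can, 32 mm wide, 50 mm tall, beside the rack. Origin centre of underside.
- film_can_b: Bystander: black film can, 32 mm wide, 50 mm tall, beside the frame. Origin centre of underside.
- reel: Bystander: black film reel, 90 mm wide, 33 mm tall, lying flat. Origin centre of underside.
- dust_brush: Bystander: dusting brush lying on the table.
- cleaner: Bystander: brown bottle, 48 mm wide, 110 mm tall. Origin centre of underside.
There are look-alikes about, which are no part of the job. Leave any orange or pink look-alike of the back alone.

How it is judged (in metres and radians):
On the way, in this order (a step that is already met when the one before it is completed fails the run):
1. the back lies on the easel, tongue on the ledge, handle up, let go (distance between back and easel_ledge below 0.03 m and angle between back's own z axis and vertical between 0.6 and 0.95 rad and z of back_handle in the frame of easel_ledge above 0.045 m and contact force between the fingers and back below 0.1 N and linear speed of back below 0.03 m/s), for 0.2 s.
2. the tongue is under the lip with the back still at an angle (y of back in the frame of groove between -0.02 and -0.003 m and z of back in the frame of groove between 0 and 0.01 m and angle between the y axis of back and the z axis of frame, either way round between 0.1 and 0.7 rad), for 0.05 s.
3. the back lies flat in the frame (y of back in the frame of groove between -0.02 and -0.005 m and z of back in the frame of groove between 0.002 and 0.009 m and x of back in the frame of groove between -0.008 and 0.008 m and angle between the y axis of back and the z axis of frame, either way round below 0.05 rad and angle between the x axis of back and the x axis of frame, either way round below 0.08 rad and z of back_handle in the frame of groove above 0.04 m), for 0.2 s.
4. the bolt is over the back (all of step 3 and value of joint bolt above 0.024 m), for 0.2 s.
At the end, for the whole second after the job is handed in: The back lies flat (within 3 degrees) and at rest on the frame's floor, handle up, square with the frame, its tongue at least 5 mm under the lip, and the bolt is slid at least 24 of its 30 mm over it (all of step 4 and linear speed of back below 0.02 m/s); the robot touches nothing.
It fails at once if a bystander is moved by more than 3 cm (distance of any of plain_board, loupe, film_can_a, film_can_b, reel, dust_brush, cleaner from where it was at the start of the episode above 0.03 m).
It also fails if it takes over 64 s, if anything falls off the work surface, if the arm or the gripper's body presses on something with over 40 N, if the wrist force passes 120 N, or if a joint passes its speed limit or range.

## Robot

A 6-joint arm with a two-finger parallel gripper is mounted at the origin on the work surface. World frame = base frame: x ahead of the robot, y to its left, z up, the work surface at z = 0. Lengths are in m, angles in degrees, forces in N, time in s.
With the tool pointing down it reaches from about 0.375 to 0.9 m from the base axis. Payload 3.1 kg.
Tool frame: the origin (TCP) lies between the finger pads; the fingertips stand 11 mm ahead of it and the grasp point (between the pads) lies 8 mm behind it; z points along the fingers, y is the direction in which the jaws open and shut (so a half turn about z gives the same grasp; the last joint's range is limited). The gripper opens to 87 mm and grips with 3 to 60 N. Pads are 19 mm wide; open, the fingers measure 117 mm over their backs; the gripper's body (75 mm by 190 mm) begins 51 mm behind the grasp point.
Start: joints at [64.887, 30.224, 82.088, -0, 67.689, -10.227], TCP at [0.161, 0.604, 0.234] pointing down, gripper open.
Joint ranges: [-176.69, 176.69], [-43.24, 126.21], [12.49, 139.97], [-82, 262], [0, 151.66], [-163.58, 163.58]. Speed limits (degrees/s): [159.86, 159.86, 180, 180, 180, 180].

## Interface

Orientations are given as a 3x3 rotation matrix whose columns are the frame's x, y, z axes.
In Python, from rig import bot, vision gives the robot as it stands. The module is installed in compiled form; this text tells all that it offers.
- The arm moves only by the tool jog_arm, never from a script. Its argument "rows" is a list of rows, each an object with "dp": the shift along the tool's x, y, z in mm, a list of three; "turn": the turn, a rotation vector about the tool's x, y, z in degrees, a list of three; "grip": the opening, from 0 (shut) to 1 (fully open). A call has 1 to 10 rows; each row is the pose to reach, as a shift and turn from the pose commanded when the call began, along the tool's axes at that moment; what a row does not reach only later rows make up. A row lasts 1/10 s, in which the tool goes at most 50 mm and 8.59 degrees, less where a joint would pass 70% of its speed; a pose out of reach is approached as far as the arm can. A call with a gripper value outside its range is refused whole. The fingers move at their own pace and stop on an object; the grip force is fixed at half the most. Time passes only in rows, so rows that repeat a pose let the fingers close. It gives the time, the measured TCP pose, the force and the opening at its end, in the units of the state.
- bot.read_state(): the state, without advancing time (a new reading comes with each control period).
- vision.capture(name): name is "side" or "top" or "wrist"; returns (picture, depth): 400x640x3 uint8, red, green, blue; 400x640 float32, m along the optical axis (not along the pixel's ray), 0 where there is no reading.
- vision.camera_info(name): a dict with "vertical_fov" (degrees; the focal length in pixels is half the picture's height over the tangent of half this angle, whatever the lens; pixels are square), "cx", "cy" (the principal point, pixels), "k1" (the pictures are not rectified: a ray, as slopes to the right and down, at radius r is drawn at 1 + k1 r^2 times it, then the intrinsics apply), "position" and "rotation" of the camera in the world. Camera axes: x right, y down, z forward; pixel columns grow to the right and rows downward; lengths in m; the calibration is good to about 2 mm. A picture is of the moment at which its call begins: read the wrist's pose just before it. camera_info takes no time and is no camera call; for the wrist camera it gives the pose at the moment of the call.
- bot.hand_in(): hands the job in, once; it reports no verdict.
The state is a dict: "time_s": time; "joint_positions": joint angles; "qvel": joint speeds; "tau": joint torques, N m; "position": TCP position; "tcp_rot": TCP orientation; "force": force on the tool from outside, world axes, zero at the start; "moment": the same for the moment, N m; "opening": opening from 0.0 (shut) to 1.0 (fully open).
Only numpy, scipy, OpenCV 4.12 (cv2) and the standard library are available. Lean on these libraries where they do the work, as an engineer would, in place of code of your own. Each camera call takes 0.05 s, during which the arm holds its last target.

## Working session

There is one attempt and no reset: what is moved stays moved. The work goes in short steps, Python scripts to look and compute and a tool call to move; the robot and the scene stay as the last step left them, time stands still between calls to the robot, and variables do not carry over. Pictures are saved under pics/ and viewed, and the job is handed in when it is done.

Besides the shell and the picture viewer there is one more tool, called as name([rows], argument=value, ...), one row to a line, values as JSON. jog_arm: Moves the arm, as the interface text tells. Its arguments: {"type":"object","properties":{"rows":{"type":"array"}},"required":["rows"]}

```bash
mkdir -p pics; cat > h.py <<'E'
import numpy as np, cv2
from rig import bot, vision
def cap(n,tag):
    info=vision.camera_info(n); im,d=vision.capture(n)
    cv2.imwrite(f'pics/{tag}.png',cv2.cvtColor(im,cv2.COLOR_RGB2BGR)); np.savez(f'pics/{tag}.npz',im=im,d=d,**{k:np.array(v) for k,v in info.items()})
def load(tag): return dict(np.load(f'pics/{tag}.npz'))
def KD(c):
    h=c['im'].shape[0]; f=h/2/np.tan(np.radians(float(c['vertical_fov']))/2)
    return np.array([[f,0,float(c['cx'])],[0,f,float(c['cy'])],[0,0,1]]),np.array([float(c['k1']),0,0,0.])
def cloud(c):
    K,D=KD(c); h,w=c['d'].shape
    u,v=np.meshgrid(np.arange(w),np.arange(h)); p=np.stack([u,v],-1).reshape(-1,1,2).astype(np.float64)
    r=cv2.undistortPoints(p,K,D).reshape(h,w,2)
    P=np.dstack([r*c['d'][...,None],c['d']])
    W=P@c['rotation'].T+c['position']; W[c['d']<=0]=np.nan
    return W
def ray(c,u,v,z):
    K,D=KD(c); r=cv2.undistortPoints(np.array([[[u,v]]],float),K,D).reshape(2)
    d=c['rotation']@np.array([r[0],r[1],1]); o=c['position']; return o+d*(z-o[2])/d[2]
def proj(c,P):
    K,D=KD(c); R=c['rotation'].T; return cv2.projectPoints(np.atleast_2d(P).astype(float),cv2.Rodrigues(R)[0],-R@c['position'],K,D)[0].reshape(-1,2)
E
python3 - <<'E'
from h import *
cap('side','side0');cap('top','top0')
for t in('side0','top0'):
    c=load(t);print({k:v for k,v in c.items() if k not in('im','d')},(c['d']>0).mean())
s=bot.read_state();print(s)
E
```

```text
{'vertical_fov': array(55.45573031), 'cx': array(324.79364687), 'cy': array(197.22223234), 'k1': array(-0.00418979), 'position': array([-0.19700337, -0.77798641,  0.82283429]), 'rotation': array([[ 0.72590316, -0.37439342,  0.57696982],
       [-0.6875391 , -0.41795417,  0.59380493],
       [ 0.01883029, -0.82773418, -0.56080437]])} 0.99610546875
{'vertical_fov': array(45.54531381), 'cx': array(328.63843216), 'cy': array(200.27997205), 'k1': array(-0.09662266), 'position': array([ 0.24245622, -0.00387486,  1.60830802]), 'rotation': array([[-6.03000763e-04, -9.78086743e-01,  2.08196923e-01],
       [-9.99994236e-01,  1.28546380e-03,  3.14268726e-03],
       [-3.34145036e-03, -2.08193828e-01, -9.78081880e-01]])} 0.9959453125
{'time_s': 0.1, 'joint_positions': array([ 6.48863566e+01,  3.02741134e+01,  8.21493438e+01, -1.20692993e-03,
        6.76868532e+01, -1.02262604e+01]), 'qvel': array([ 0.0269438 , -0.09847958, -0.12345927,  0.02056231, -0.00149162,
       -0.00690601]), 'tau': array([-5.65749542e-04, -4.40984344e+01, -1.77150285e+01,  6.34594518e-02,
        5.34219830e-02, -4.61208356e-05]), 'position': array([0.16026998, 0.6034507 , 0.2326627 ]), 'tcp_rot': array([[-9.66434609e-01,  2.56911476e-01, -7.99471750e-04],
       [ 2.56912517e-01,  9.66433076e-01, -1.75154844e-03],
       [ 3.22643047e-04, -1.89815133e-03, -9.99998146e-01]]), 'force': array([-0.24060051,  0.59492724,  0.00958828]), 'moment': array([-0.00905358, -0.00365597, -0.01523681]), 'opening': 1.0005048961612955}
```

View pics/side0.png

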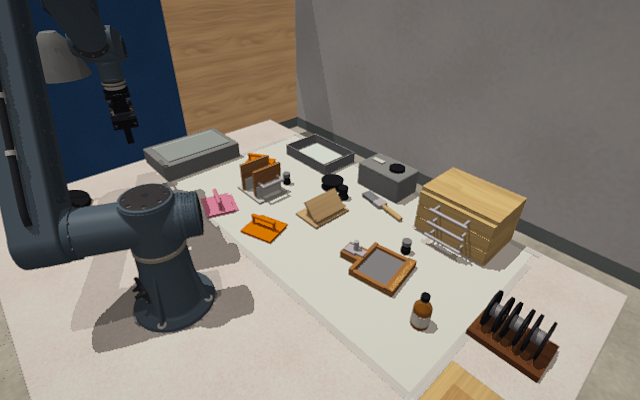

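View pics/top0.png

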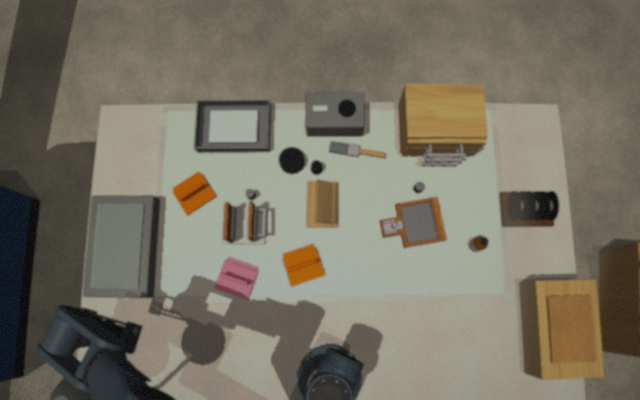

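```bash
python3 - <<'E'
from h import *
c=load('top0');im=c['im'][:,:,::-1]
def crop(c,x0,y0,x1,y1,s,n): cv2.imwrite(f'pics/{n}.png',cv2.resize(c['im'][y0:y1,x0:x1,::-1],None,fx=s,fy=s,interpolation=cv2.INTER_CUBIC))
crop(c,205,170,345,260,5.5,'ct1'); crop(c,370,180,500,260,6,'ct2')
c=load('side0'); crop(c,220,140,360,240,5.5,'cs1'); crop(c,330,220,430,300,7,'cs2')
E
```

```text
(no output)
```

View pics/ct1.png

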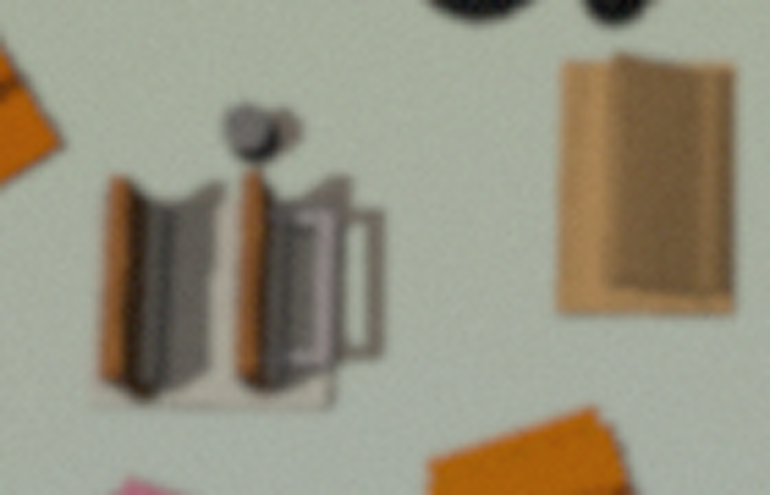

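View pics/ct2.png

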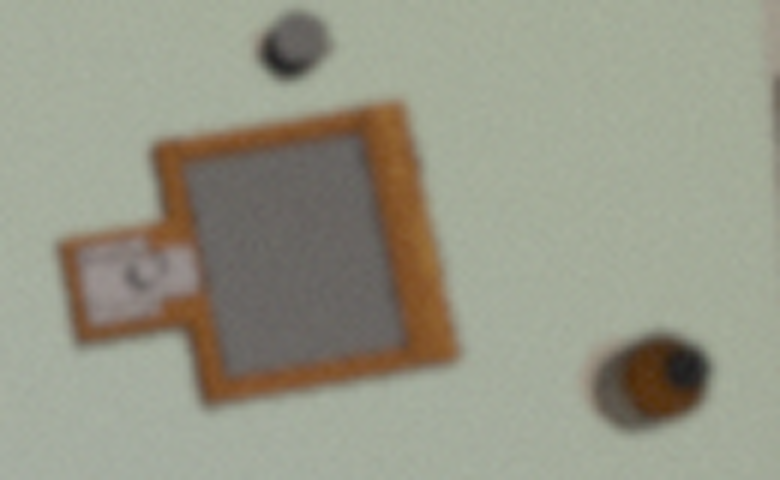

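View pics/cs1.png

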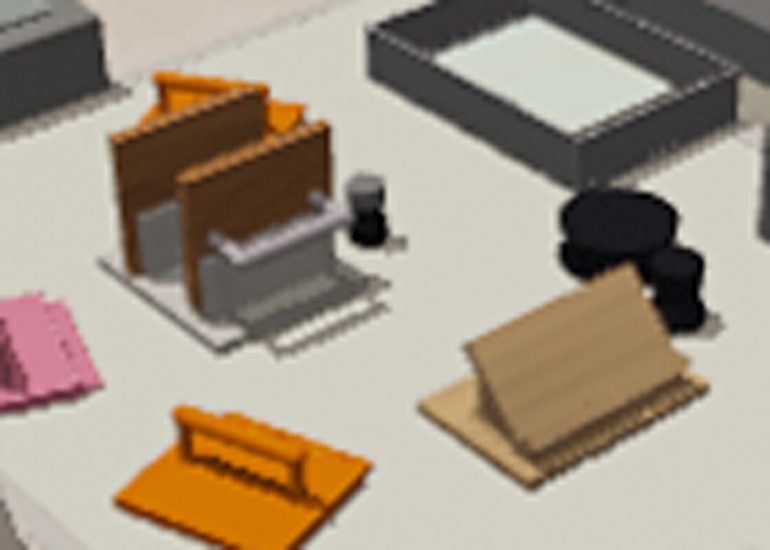

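View pics/cs2.png

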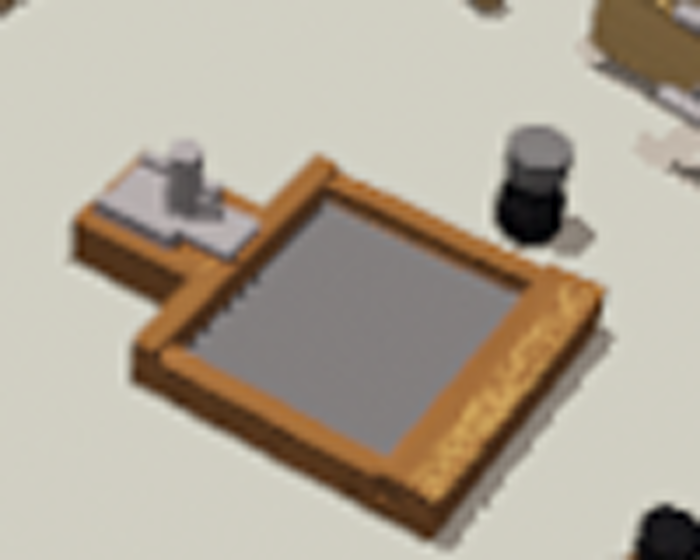

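Candidates: brown upright with bar handle, top (250,220) / side crop right panel – this is the back. Plain board (228,222), orange (303,264) and (194,193), and pink (237,278) are not it. Now I'll measure the fixtures.

```bash
python3 - <<'E'
from h import *
t=load('top0');s=load('side0')
Wt=cloud(t);Ws=cloud(s)
for n,(u,v,z) in dict(rack=(247,222,.06),easel=(322,203,.04),frame=(421,222,.02),knob=(394,225,.066)).items(): print(n,ray(t,u,v,z).round(3), Wt[v,u].round(3))
# table height check
print(Wt[280,400],Ws[330,380])
def near(W,c,r): 
    m=(np.hypot(W[...,0]-c[0],W[...,1]-c[1])<r); return m
# rack region
for W,nm in((Wt,'top'),(Ws,'side')):
    c=Wt[222,250]; m=near(W,c,.12)&(W[...,2]>.105)&(W[...,2]<.14); P=W[m]; print(nm,len(P),P.min(0).round(3),P.max(0).round(3))
    for lo,hi in((c[1]-.03,c[1]+.03),(c[1]+.04,c[1]+.12)):
        Q=P[(P[:,1]>lo)&(P[:,1]<hi)]
        if len(Q)>5: print(' board',len(Q),Q.mean(0).round(4),'x',Q[:,0].min().round(4),Q[:,0].max().round(4),'slope',np.polyfit(Q[:,0],Q[:,1],1).round(3))
E
```

```text
rack [0.499 0.271 0.06 ] [0.507 0.279 0.015]
easel [0.567 0.023 0.04 ] [0.564 0.023 0.056]
frame [ 0.505 -0.312  0.02 ] [nan nan nan]
knob [ 0.488 -0.213  0.066] [ 0.487 -0.213  0.067]
[ 3.11696920e-01 -2.37425374e-01 -2.20657270e-04] [ 0.33948221 -0.43948861 -0.00100386]
top 357 [0.434 0.245 0.105] [0.558 0.337 0.133]
 board 175 [0.4964 0.2518 0.1218] x 0.4373 0.558 slope [-0.015  0.259]
 board 182 [0.4935 0.3279 0.1199] x 0.4339 0.5547 slope [-0.015  0.335]
side 322 [0.432 0.243 0.105] [0.556 0.34  0.127]
 board 170 [0.4927 0.2501 0.117 ] x 0.4361 0.5561 slope [-0.015  0.257]
 board 152 [0.4909 0.3286 0.1157] x 0.4324 0.5552 slope [-0.007  0.332]
```

```bash
cat >> h.py <<'E'
from scipy.spatial.transform import Rotation as Ro
def go(p,R,st=None):
    st=st or bot.read_state(); R0=st['tcp_rot']; 
    return (R0.T@(np.array(p)-st['position'])*1000).round(1), Ro.from_matrix(R0.T@R).as_rotvec(degrees=True).round(1)
def Rz(a): return Ro.from_euler('z',a,degrees=True).as_matrix()
def Rx(a): return Ro.from_euler('x',a,degrees=True).as_matrix()
E
python3 - <<'E'
from h import *
i=vision.camera_info('wrist');s=bot.read_state();print(s['tcp_rot'].T@(i['position']-s['position']),s['tcp_rot'].T@i['rotation'],i)
R=Rz(-0.9)@np.array([[-1,0,0],[0,1,0],[0,0,-1.]])
print(go([.53,.12,.40],R)) ; print(go([.497,.251,.3],R)); print(go([.5,-.30,.3],R))
E
```

```text
[ 0.07293655  0.00097119 -0.15104858] [[ 5.87442950e-04 -9.64424196e-01 -2.64358894e-01]
 [ 9.99999739e-01  6.77470776e-04 -2.49382236e-04]
 [ 4.19605688e-04 -2.64358679e-01  9.64424343e-01]] {'vertical_fov': 66.33381249742456, 'cx': 316.05449565129345, 'cy': 202.48765602767753, 'k1': -0.0498500011031408, 'position': array([0.09015184, 0.62339217, 0.38373269]), 'rotation': array([[ 0.25634335,  0.93243832,  0.25465049],
       [ 0.96658301, -0.24665488, -0.06984736],
       [-0.00231757,  0.26404574, -0.96450738]])}
(array([-481.5, -372.6, -166.8]), array([ -0.1,  -0. , -14. ]))
(array([-416. , -254.2,  -67. ]), array([ -0.1,  -0. , -14. ]))
(array([-560.4, -786. ,  -66. ]), array([ -0.1,  -0. , -14. ]))
```

jog_arm([
  {"dp": [-416, -254, -67], "turn": [0, 0, -14], "grip": 1},
  {"dp": [-416, -254, -67], "turn": [0, 0, -14], "grip": 1},
  {"dp": [-416, -254, -67], "turn": [0, 0, -14], "grip": 1},
  {"dp": [-416, -254, -67], "turn": [0, 0, -14], "grip": 1},
  {"dp": [-416, -254, -67], "turn": [0, 0, -14], "grip": 1},
  {"dp": [-416, -254, -67], "turn": [0, 0, -14], "grip": 1},
  {"dp": [-416, -254, -67], "turn": [0, 0, -14], "grip": 1},
  {"dp": [-416, -254, -67], "turn": [0, 0, -14], "grip": 1},
  {"dp": [-416, -254, -67], "turn": [0, 0, -14], "grip": 1},
  {"dp": [-416, -254, -67], "turn": [0, 0, -14], "grip": 1},
])

```text
time_s: 1.1
position: [0.4986, 0.2496, 0.3006]
tcp_rot: [[-1.0, 0.016, -0.0], [0.016, 1.0, -0.0], [0.0, -0.0, -1.0]]
force: [0.5, 1.0, -0.4]
opening: 1.0
```

```bash
python3 - <<'E'
from h import *
cap('wrist','w1')
s=bot.read_state();print(s['time_s'],s['position'],s['tcp_rot'],s['joint_positions'])
c=load('w1');W=cloud(c)
print((c['d']>0).mean())
E
```

```text
1.15 [0.50467006 0.24515822 0.3016797 ] [[-0.99976621  0.02027292  0.00751901]
 [ 0.0202434   0.99978715 -0.00398115]
 [-0.00759812 -0.00382801 -0.99996381]] [ 14.67548996  20.89729237  86.73547528  -0.34676164  72.00856789
 -74.05762843]
0.9958671875
```

View pics/w1.png

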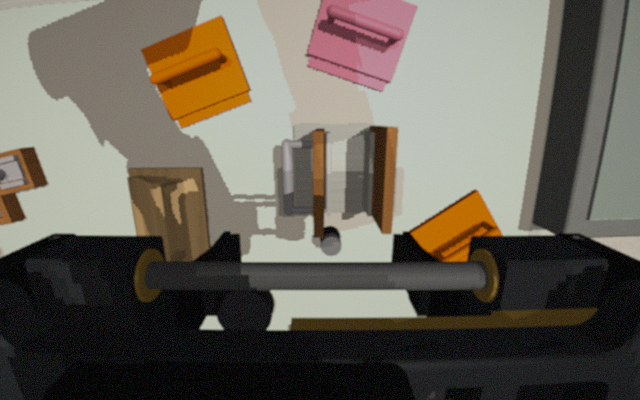

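```bash
python3 - <<'E'
from h import *
vision.capture('wrist')
for k in range(3):
    s=bot.read_state();print(s['time_s'],s['position'],s['qvel'].round(2)); 
    cap('wrist','w2')
c=load('w2');W=cloud(c)
m=(W[...,2]>.105)&(W[...,2]<.14)&(W[...,0]>.42)&(W[...,0]<.57)&(W[...,1]>.2)&(W[...,1]<.36);P=W[m]
for lo,hi in((.2,.29),(.3,.36)):
    Q=P[(P[:,1]>lo)&(P[:,1]<hi)&(P[:,2]>.118)]; print(len(Q),Q.mean(0).round(4),np.median(Q[:,2]),'x',Q[:,0].min().round(4),Q[:,0].max().round(4),'y',Q[:,1].min().round(4),Q[:,1].max().round(4),np.polyfit(Q[:,0],Q[:,1],1).round(3))
# handle
m=(W[...,2]>.06)&(W[...,2]<.09)&(W[...,0]>.42)&(W[...,0]<.57)&(W[...,1]>.18)&(W[...,1]<.232);Q=W[m];print('handle',len(Q),Q.mean(0),Q.min(0),Q.max(0),np.percentile(Q[:,2],95))
E
```

```text
1.2 [0.50194049 0.24781308 0.30110172] [ 4.39 -0.78  3.65  3.86  1.51  2.6 ]
1.25 [0.49920933 0.2496355  0.30042363] [ 3.45 -0.49  2.63  1.38  0.83  0.56]
1.3 [0.49747431 0.25079508 0.30005111] [ 2.64 -0.41  1.46  0.17  0.12  0.11]
1154 [0.4946 0.253  0.1237] 0.12369184210013018 x 0.4377 0.5569 y 0.2466 0.2591 [-0.012  0.259]
1222 [0.4917 0.3306 0.1217] 0.12180772047208885 x 0.4349 0.5545 y 0.3242 0.3378 [-0.013  0.337]
handle 950 [0.49501951 0.21718027 0.07561943] [0.44871948 0.20779356 0.06878012] [0.5455106  0.23196547 0.07920321] 0.07791075343813526
```

```bash
python3 - <<'E'
from h import *
R=Rz(-0.9)@np.array([[-1,0,0],[0,1,0],[0,0,-1.]])
print(go([.61,-.14,.32],R))
E
```

```text
(array([-119.8, -389.7,  -20.4]), array([ 0. , -0.1, -0. ]))
```

jog_arm([
  {"dp": [-120, -390, -20], "turn": [0, 0, 0], "grip": 0.6},
  {"dp": [-120, -390, -20], "turn": [0, 0, 0], "grip": 0.6},
  {"dp": [-120, -390, -20], "turn": [0, 0, 0], "grip": 0.6},
  {"dp": [-120, -390, -20], "turn": [0, 0, 0], "grip": 0.6},
  {"dp": [-120, -390, -20], "turn": [0, 0, 0], "grip": 0.6},
  {"dp": [-120, -390, -20], "turn": [0, 0, 0], "grip": 0.6},
  {"dp": [-120, -390, -20], "turn": [0, 0, 0], "grip": 0.6},
  {"dp": [-120, -390, -20], "turn": [0, 0, 0], "grip": 0.6},
  {"dp": [-120, -390, -20], "turn": [0, 0, 0], "grip": 0.6},
  {"dp": [-120, -390, -20], "turn": [0, 0, 0], "grip": 0.6},
])

```text
time_s: 2.35
position: [0.6111, -0.1399, 0.3197]
tcp_rot: [[-1.0, 0.016, -0.001], [0.016, 1.0, 0.001], [0.001, 0.001, -1.0]]
force: [-0.2, 0.6, -1.0]
opening: 0.598
```

jog_arm([
  {"dp": [0, 0, 0], "turn": [0, 0, 0], "grip": 0.6},
  {"dp": [0, 0, 0], "turn": [0, 0, 0], "grip": 0.6},
  {"dp": [0, 0, 0], "turn": [0, 0, 0], "grip": 0.6},
])

```text
time_s: 2.65
position: [0.6109, -0.138, 0.3207]
tcp_rot: [[-1.0, 0.013, -0.0], [0.013, 1.0, 0.0], [0.0, 0.0, -1.0]]
force: [-0.3, 0.2, -0.5]
opening: 0.6
```

```bash
python3 - <<'E'
from h import *
s=bot.read_state();print(s['time_s'],s['position'],s['qvel'].round(2),s['joint_positions']); 
cap('wrist','w3')
c=load('w3')
cv2.imwrite('pics/w3b.png',cv2.resize(c['im'][:240,:,::-1],(800,300)))
E
```

```text
2.65 [ 0.61092613 -0.1379561   0.32067858] [-0.44  0.14 -0.46 -0.15 -0.13 -0.17] [-2.29413752e+01  2.56937398e+01  7.56506773e+01  1.74581836e-02
  7.86864072e+01 -1.12208773e+02]
```

View pics/w3.png

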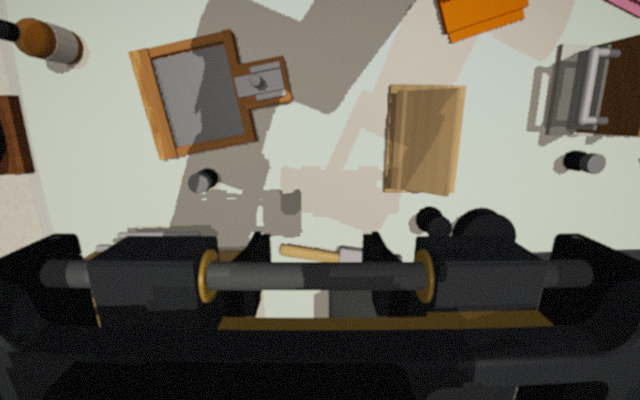

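```bash
cat > fit.py <<'E'
from h import *
from scipy.optimize import minimize
def frame_fit(tags,x0):
    Ps=np.vstack([ (lambda P:P[np.isfinite(P).all(1)])(cloud(load(t)).reshape(-1,3)) for t in tags])
    Ps=Ps[(np.hypot(Ps[:,0]-x0[0],Ps[:,1]-x0[1])<.13)&(Ps[:,2]<.035)&(Ps[:,2]>-.01)]
    def res(p):
        a=np.radians(p[2]); d=Ps[:,:2]-p[:2]
        x=d[:,0]*np.cos(a)+d[:,1]*np.sin(a); y=-d[:,0]*np.sin(a)+d[:,1]*np.cos(a)
        z=np.zeros(len(x)); b=(abs(x)<.076)&(y>-.077)&(y<.068); z[b]=.022
        z[b&(y<-.050)]=.0265; z[b&(y>.056)]=.026; z[b&(abs(x)<.064)&(y>-.050)&(y<.056)]=.012
        e=np.minimum(abs(Ps[:,2]-z),.008); e[(y>.064)]=0
        return e[y<.064].mean() if 0 else e.sum()
    best=None
    for a in (x0[2]-6,x0[2],x0[2]+6):
        r=minimize(res,[x0[0],x0[1],a],method='Nelder-Mead',options=dict(initial_simplex=[[x0[0],x0[1],a],[x0[0]+.012,x0[1],a],[x0[0],x0[1]+.012,a],[x0[0],x0[1],a+5]],xatol=1e-5,fatol=1e-5,maxiter=800))
        if best is None or r.fun<best.fun: best=r
    return best.x,best.fun/len(Ps),len(Ps)
def easel_fit(tag):
    W=cloud(load(tag)); P=W.reshape(-1,3);P=P[np.isfinite(P).all(1)]
    P=P[(abs(P[:,0]-.567)<.1)&(abs(P[:,1]-.023)<.08)&(P[:,2]>.034)&(P[:,2]<.072)]
    # plane via RANSAC-ish iterative
    n=np.array([0,-.707,.707]); 
    dd=np.median(P@n)
    for _ in range(10):
        Q=P[abs(P@n-dd)<.004]; m=Q.mean(0); _,_,v=np.linalg.svd(Q-m); n=v[2]*np.sign(v[2][2]); dd=m@n
    yaw=np.degrees(np.arctan2(n[0],-n[1])); tilt=np.degrees(np.arccos(n[2]))
    a=np.radians(yaw); ex=np.array([np.cos(a),np.sin(a),0]); xs=Q@ex
    xc=(np.percentile(xs,.3)+np.percentile(xs,99.7))/2
    # ledge point: on plane at z=.025, with ex coordinate xc
    ey=np.array([-np.sin(a),np.cos(a),0]); yv=(dd-.025*n[2]-xc*(n@ex))/(n@ey)
    L=ex*xc+ey*yv; L[2]=.025
    return yaw,tilt,np.ptp(xs),np.percentile(xs,99.7)-np.percentile(xs,.3),L,len(Q)
if __name__=='__main__':
    for t in (['w3'],['top0'],['side0'],['w2']): print(t,frame_fit(t,[.5,-.33,10]))
    for t in ('w3','top0','side0','w2'): print(t,easel_fit(t))
    for t in ('w3','top0','side0'):
        P=cloud(load(t)).reshape(-1,3); Q=P[(abs(P[:,0]-.487)<.03)&(abs(P[:,1]+.213)<.03)&(P[:,2]>.060)&(P[:,2]<.072)]; print('knob',t,len(Q),Q.mean(0),Q.min(0),Q.max(0))
E
python3 fit.py
```

```text
['w3'] (array([ 0.50480732, -0.30485434,  9.99274355]), np.float64(0.0008887337818688545), 24091)
['top0'] (array([ 0.50550692, -0.30827803, 10.19245082]), np.float64(0.002657822706660875), 4318)
['side0'] (array([ 0.50748007, -0.30256548, 10.19438041]), np.float64(0.0019737729968990012), 4495)
['w2'] (array([ 0.508     , -0.37      ,  5.66666667]), np.float64(0.0), 1924)
w3 (np.float64(-0.7796099096823473), np.float64(44.80471751055336), np.float64(0.14066683735222657), np.float64(0.13887552943272485), array([ 0.57005395, -0.0101747 ,  0.025     ]), 3973)
top0 (np.float64(-0.7785733397174016), np.float64(41.36696810339494), np.float64(0.14093992610363293), np.float64(0.14039841128144703), array([ 0.5706341 , -0.01406448,  0.025     ]), 435)
side0 (np.float64(-0.8315615736397305), np.float64(43.94347802967897), np.float64(0.14390421393792108), np.float64(0.14246600282526622), array([ 0.56991679, -0.00898936,  0.025     ]), 452)
w2 (np.float64(-2.083610228802117), np.float64(42.6907796694555), np.float64(0.08343839334340353), np.float64(0.08092093495390135), array([ 0.53919723, -0.01185604,  0.025     ]), 681)
knob w3 144 [ 0.48909947 -0.2127926   0.06534138] [ 0.48104193 -0.22091211  0.06004749] [ 0.49672107 -0.20505883  0.06795957]
knob top0 17 [ 0.48839697 -0.21283586  0.06589795] [ 0.48182542 -0.22042552  0.0602569 ] [ 0.49387825 -0.20618827  0.0700744 ]
knob side0 20 [ 0.48763757 -0.21395229  0.06448026] [ 0.48128667 -0.21985957  0.06096072] [ 0.49501341 -0.20523941  0.06820838]
```

```bash
python3 - <<'E'
from h import *
R=Rz(-0.8)@np.array([[-1,0,0],[0,1,0],[0,0,-1.]])
print(go([.497,.253,.20],R),go([.497,.253,.101],R))
E
```

```text
(array([119.2, 389.7, 120.9]), array([ 0., -0.,  0.])) (array([119.2, 389.7, 219.9]), array([ 0., -0.,  0.]))
```

jog_arm([
  {"dp": [119, 390, 110], "turn": [0, 0, 0], "grip": 0.6},
  {"dp": [119, 390, 110], "turn": [0, 0, 0], "grip": 0.6},
  {"dp": [119, 390, 110], "turn": [0, 0, 0], "grip": 0.6},
  {"dp": [119, 390, 110], "turn": [0, 0, 0], "grip": 0.6},
  {"dp": [119, 390, 110], "turn": [0, 0, 0], "grip": 0.6},
  {"dp": [119, 390, 110], "turn": [0, 0, 0], "grip": 0.6},
  {"dp": [119, 390, 110], "turn": [0, 0, 0], "grip": 0.6},
  {"dp": [119, 390, 110], "turn": [0, 0, 0], "grip": 0.6},
  {"dp": [119, 390, 110], "turn": [0, 0, 0], "grip": 0.6},
  {"dp": [119, 390, 110], "turn": [0, 0, 0], "grip": 0.6},
])

```text
time_s: 3.7
position: [0.4957, 0.2549, 0.2098]
tcp_rot: [[-1.0, 0.01, -0.002], [0.01, 1.0, 0.0], [0.002, 0.0, -1.0]]
force: [-0.5, 0.1, 0.5]
opening: 0.599
```

jog_arm([
  {"dp": [0, 0, 0], "turn": [0, 0, 0], "grip": 0.6},
  {"dp": [0, 0, 0], "turn": [0, 0, 0], "grip": 0.6},
])

```text
time_s: 3.9
position: [0.4989, 0.251, 0.2111]
tcp_rot: [[-1.0, 0.016, 0.001], [0.016, 1.0, -0.0], [-0.001, -0.0, -1.0]]
force: [-0.7, -0.1, 0.6]
opening: 0.602
```

```bash
python3 - <<'E'
from h import *
R=Rz(-0.8)@np.array([[-1,0,0],[0,1,0],[0,0,-1.]])
print(go([.497,.253,.101],R))
cap('wrist','w4');s=bot.read_state();print(s['position'])
W=cloud(load('w4'))
m=(W[...,2]>.118)&(W[...,2]<.14)&(W[...,0]>.42)&(W[...,0]<.57)&(W[...,1]>.23)&(W[...,1]<.28);Q=W[m]
if len(Q):print(len(Q),Q.mean(0),Q.min(0),Q.max(0),np.polyfit(Q[:,0],Q[:,1],1))
E
```

```text
(array([  2.1,   1.9, 110.1]), array([-0. ,  0.1, -0.1]))
[0.49904677 0.25074779 0.21111697]
1888 [0.48778974 0.25308481 0.12371703] [0.43746947 0.24671621 0.12058257] [0.54414093 0.25918466 0.12602118] [-0.00964438  0.25778924]
```

View pics/w4.png

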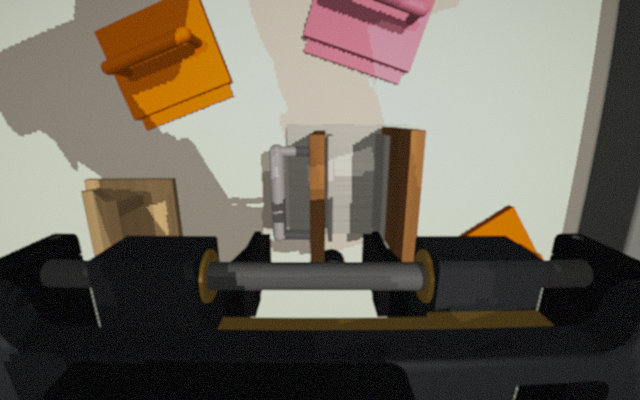

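The back's top edge (columns 310–328) sits between the jaws. Descending.

jog_arm([
  {"dp": [2, 2, 50], "turn": [0, 0, 0], "grip": 0.6},
  {"dp": [2, 2, 80], "turn": [0, 0, 0], "grip": 0.6},
  {"dp": [2, 2, 100], "turn": [0, 0, 0], "grip": 0.6},
  {"dp": [2, 2, 110], "turn": [0, 0, 0], "grip": 0.6},
  {"dp": [2, 2, 110], "turn": [0, 0, 0], "grip": 0.6},
  {"dp": [2, 2, 110], "turn": [0, 0, 0], "grip": 0.4},
  {"dp": [2, 2, 110], "turn": [0, 0, 0], "grip": 0.1},
  {"dp": [2, 2, 110], "turn": [0, 0, 0], "grip": 0.0},
  {"dp": [2, 2, 110], "turn": [0, 0, 0], "grip": 0.0},
  {"dp": [2, 2, 110], "turn": [0, 0, 0], "grip": 0.0},
])

```text
time_s: 4.95
position: [0.4965, 0.2538, 0.1011]
tcp_rot: [[-1.0, 0.015, 0.001], [0.015, 1.0, 0.0], [-0.001, 0.0, -1.0]]
force: [0.1, -0.1, 0.2]
opening: 0.234
```

jog_arm([
  {"dp": [0, 0, 0], "turn": [0, 0, 0], "grip": 0},
  {"dp": [0, 0, 0], "turn": [0, 0, 0], "grip": 0},
  {"dp": [0, 0, 0], "turn": [0, 0, 0], "grip": 0},
  {"dp": [0, 0, -5], "turn": [0, 0, 0], "grip": 0},
  {"dp": [0, 0, -20], "turn": [0, 0, 0], "grip": 0},
  {"dp": [0, 0, -40], "turn": [0, 0, 0], "grip": 0},
  {"dp": [0, 0, -70], "turn": [0, 0, 0], "grip": 0},
  {"dp": [0, 0, -100], "turn": [0, 0, 0], "grip": 0},
  {"dp": [0, 0, -130], "turn": [0, 0, 0], "grip": 0},
  {"dp": [0, 0, -150], "turn": [0, 0, 0], "grip": 0},
])

```text
time_s: 5.95
position: [0.4963, 0.2533, 0.2521]
tcp_rot: [[-1.0, 0.015, 0.001], [0.015, 1.0, -0.001], [-0.001, -0.001, -1.0]]
force: [0.2, 0.9, -4.3]
opening: 0.137
```

```bash
python3 - <<'E'
from h import *
cap('side','s5');cap('wrist','w5')
s=bot.read_state();print(s['position'],s['force'],s['moment'],s['opening'])
c=load('s5');cv2.imwrite('pics/s5b.png',cv2.resize(c['im'][60:240,200:420,::-1],None,fx=3.5,fy=3.2))
Rt=Rz(-.8)@Rx(-45)@np.diag([-1,1,-1.]); n=Rz(-.8)@np.array([0,-.7071,.7071]);u=Rz(-.8)@np.array([0,.7071,.7071])
L=np.array([.570,-.0102,.025])
for a,b in((.10,.05),(.02,.012)):
    print(go(L+.006*n+.091*u+a*n+b*u,Rt), (L+.006*n+.091*u+a*n+b*u))
E
```

```text
[0.49776379 0.25375309 0.25310307] [ 0.5668515   0.18382344 -3.22776632] [ 0.03201472  0.00394176 -0.0062463 ] 0.1344919389396523
(array([ -76. , -238.1,   53.7]), array([45. ,  0.3, -0.2])) [0.57034554 0.01454609 0.1996537 ]
(array([ -75.5, -208.5,  137.1]), array([45. ,  0.3, -0.2])) [0.57076019 0.04424139 0.1162159 ]
```

View pics/s5b.png

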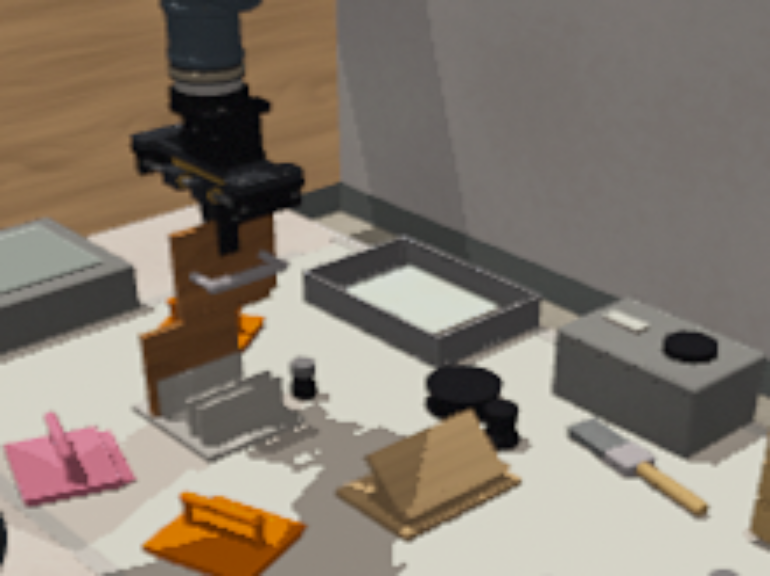

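jog_arm([
  {"dp": [-20, -40, 0], "turn": [5, 0, 0], "grip": 0},
  {"dp": [-40, -80, 0], "turn": [12, 0, 0], "grip": 0},
  {"dp": [-60, -120, 0], "turn": [19, 0, 0], "grip": 0},
  {"dp": [-76, -160, 10], "turn": [26, 0, 0], "grip": 0},
  {"dp": [-76, -200, 30], "turn": [33, 0, 0], "grip": 0},
  {"dp": [-76, -225, 45], "turn": [40, 0, 0], "grip": 0},
  {"dp": [-76, -238, 54], "turn": [45, 0, 0], "grip": 0},
  {"dp": [-76, -238, 54], "turn": [45, 0, 0], "grip": 0},
  {"dp": [-76, -238, 54], "turn": [45, 0, 0], "grip": 0},
  {"dp": [-76, -238, 54], "turn": [45, 0, 0], "grip": 0},
])

```text
time_s: 7.05
position: [0.5693, 0.015, 0.197]
tcp_rot: [[-1.0, 0.012, -0.009], [0.015, 0.708, -0.706], [-0.002, -0.706, -0.709]]
force: [-0.3, -0.2, -3.7]
opening: 0.136
```

```bash
python3 - <<'E'
from h import *
cap('side','s6')
s=bot.read_state();print(s['time_s'],s['position'],s['tcp_rot'],s['joint_positions'],s['qvel'],s['opening'])
c=load('s6');cv2.imwrite('pics/s6b.png',cv2.resize(c['im'][60:240,200:420,::-1],None,fx=3.5,fy=3.2))
Rt=Rz(-.8)@Rx(-45)@np.diag([-1,1,-1.]); n=Rz(-.8)@np.array([0,-.7071,.7071]);u=Rz(-.8)@np.array([0,.7071,.7071])
L=np.array([.570,-.0102,.025])
for a,b in((.015,.012),(.003,.012),(.002,.003)):
    print(go(L+.006*n+.091*u+a*n+b*u,Rt), (L+.006*n+.091*u+a*n+b*u))
E
```

```text
7.1 [0.56940046 0.01497591 0.19751261] [[-0.99988091  0.0125967  -0.00891543]
 [ 0.01521615  0.70831474 -0.70573274]
 [-0.00257498 -0.70578436 -0.70842206]] [ 10.86209604  38.22835021  89.51321732 -46.90171128  71.24426172
 -54.68708188] [ 0.02513211 -0.61507387  0.03414009 -0.24870614  0.26011024  0.20748242] 0.13386034465620256
(array([-0.7, 83.1, 36.9]), array([ 0.1,  0.1, -0.2])) [0.57080956 0.04777655 0.1126804 ]
(array([-0.7, 95.1, 37. ]), array([ 0.1,  0.1, -0.2])) [0.57092803 0.05626092 0.1041952 ]
(array([-0.6, 96.1, 46. ]), array([ 0.1,  0.1, -0.2])) [0.57084905 0.05060467 0.0971242 ]
```

View pics/s6b.png

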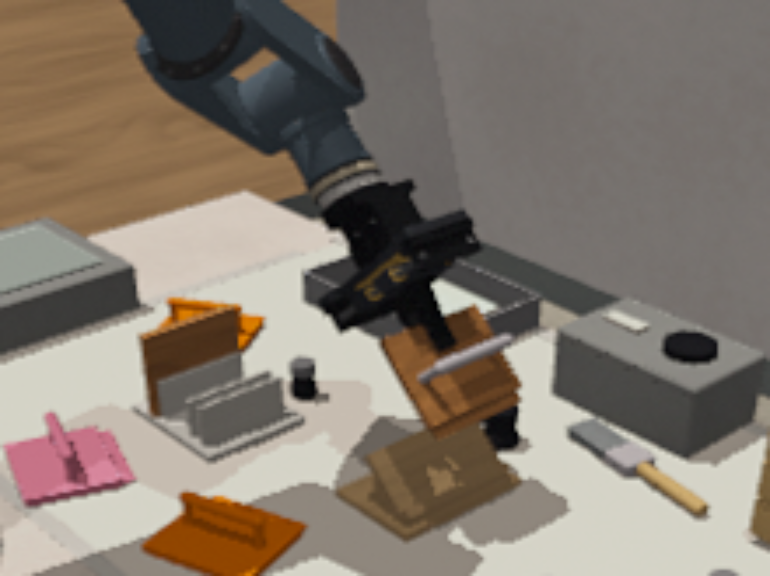

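jog_arm([
  {"dp": [-1, 30, 15], "turn": [0, 0, 0], "grip": 0},
  {"dp": [-1, 60, 30], "turn": [0, 0, 0], "grip": 0},
  {"dp": [-1, 80, 37], "turn": [0, 0, 0], "grip": 0},
  {"dp": [-1, 90, 37], "turn": [0, 0, 0], "grip": 0},
  {"dp": [-1, 94, 37], "turn": [0, 0, 0], "grip": 0},
  {"dp": [-1, 95, 40], "turn": [0, 0, 0], "grip": 0},
  {"dp": [-1, 96, 44], "turn": [0, 0, 0], "grip": 0},
  {"dp": [-1, 96, 47], "turn": [0, 0, 0], "grip": 0},
  {"dp": [-1, 96, 47], "turn": [0, 0, 0], "grip": 0},
  {"dp": [-1, 96, 47], "turn": [0, 0, 0], "grip": 0},
])

```text
time_s: 8.1
position: [0.5703, 0.0488, 0.0957]
tcp_rot: [[-1.0, 0.012, -0.011], [0.016, 0.707, -0.707], [-0.0, -0.707, -0.707]]
force: [0.1, -0.1, -3.0]
opening: 0.135
```

```bash
python3 - <<'E'
from h import *
cap('side','s7')
s=bot.read_state();print(s['time_s'],s['position'],s['force'],s['moment'],s['opening'])
c=load('s7');cv2.imwrite('pics/s7b.png',cv2.resize(c['im'][110:240,240:420,::-1],None,fx=4.4,fy=4.4))
E
```

```text
8.15 [0.57029195 0.04888843 0.09571829] [-0.14944649  0.03077482 -2.71511479] [ 0.93722088  0.01402191 -0.01564716] 0.1322456318898028
```

View pics/s7b.png

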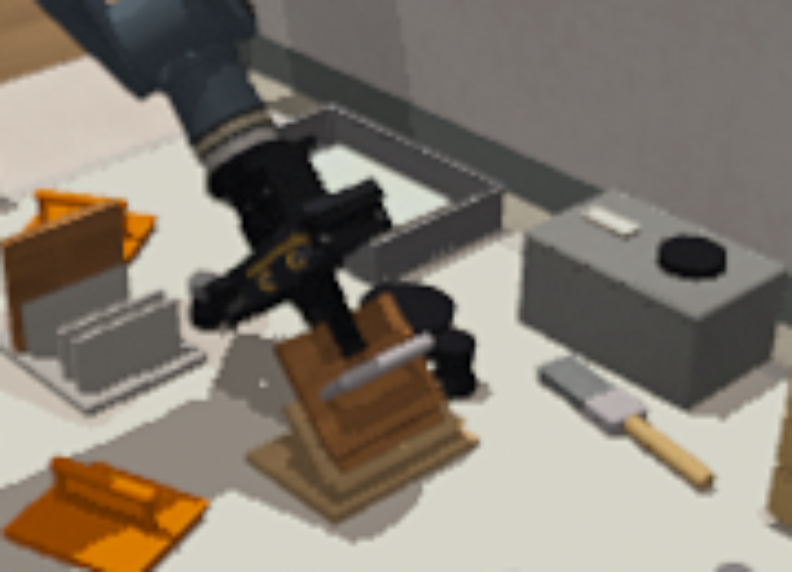

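jog_arm([
  {"dp": [0, 0, 2], "turn": [0, 0, 0], "grip": 0},
  {"dp": [0, 0, 2], "turn": [0, 0, 0], "grip": 0.15},
  {"dp": [0, 0, 2], "turn": [0, 0, 0], "grip": 0.25},
  {"dp": [0, 0, 2], "turn": [0, 0, 0], "grip": 0.4},
  {"dp": [0, 0, 2], "turn": [0, 0, 0], "grip": 0.45},
  {"dp": [0, 0, 2], "turn": [0, 0, 0], "grip": 0.45},
])

```text
time_s: 8.75
position: [0.5702, 0.0476, 0.0943]
tcp_rot: [[-1.0, 0.011, -0.011], [0.015, 0.707, -0.707], [-0.0, -0.708, -0.707]]
force: [0.7, -0.6, 0.7]
opening: 0.409
```

```bash
python3 - <<'E'
from h import *
cap('side','s8')
s=bot.read_state();print(s['time_s'],s['position'],s['force'],s['moment'],s['opening'])
c=load('s8');cv2.imwrite('pics/s8b.png',cv2.resize(c['im'][110:240,240:420,::-1],None,fx=4.4,fy=4.4))
E
```

```text
8.8 [0.57016003 0.04762362 0.09419229] [ 0.03716367 -0.99596636 -0.65254347] [ 0.43142526 -0.03162513  0.00694833] 0.423229600572034
```

View pics/s8b.png

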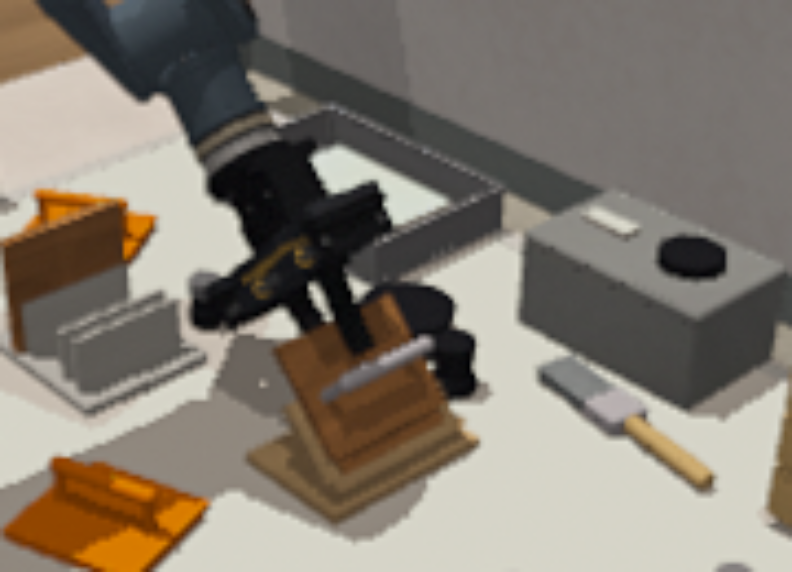

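jog_arm([
  {"dp": [0, 0, 0], "turn": [0, 0, 0], "grip": 0.5},
  {"dp": [0, 0, -10], "turn": [0, 0, 0], "grip": 0.5},
  {"dp": [0, 0, -30], "turn": [0, 0, 0], "grip": 0.5},
  {"dp": [0, 0, -60], "turn": [0, 0, 0], "grip": 0.5},
  {"dp": [0, 0, -100], "turn": [0, 0, 0], "grip": 0.5},
  {"dp": [0, 0, -150], "turn": [-5, 0, 0], "grip": 0.6},
  {"dp": [0, -40, -190], "turn": [-13, 0, 0], "grip": 0.6},
  {"dp": [0, -80, -210], "turn": [-21, 0, 0], "grip": 0.6},
  {"dp": [0, -120, -210], "turn": [-29, 0, 0], "grip": 0.6},
  {"dp": [0, -160, -210], "turn": [-37, 0, 0], "grip": 0.6},
])

```text
time_s: 9.8
position: [0.5709, 0.0839, 0.3597]
tcp_rot: [[-1.0, 0.012, 0.004], [0.011, 0.991, -0.134], [-0.006, -0.134, -0.991]]
force: [0.6, -0.6, -0.3]
opening: 0.601
```

```bash
python3 - <<'E'
from h import *
cap('side','s9')
s=bot.read_state();print(s['time_s'],s['position'],s['force'],s['moment'],s['opening'])
c=load('s9');cv2.imwrite('pics/s9b.png',cv2.resize(c['im'][110:240,240:420,::-1],None,fx=4.4,fy=4.4))
Rt=Rz(-.8)@Rx(45)@np.diag([-1,1,-1.]); n=Rz(-.8)@np.array([0,-.7071,.7071]);u=Rz(-.8)@np.array([0,.7071,.7071])
L=np.array([.570,-.0102,.025])
P=cloud(load('s9')); 
print(go(L+.130*n+.062*u,Rt),go(L+.038*n+.062*u,Rt))
E
```

```text
9.85 [0.57388635 0.07370041 0.36574777] [ 0.43803457 -4.76962902  2.80969392] [-0.18261555 -0.06209687  0.03948794] 0.5973510308654592
(array([   4.9, -102.6,  221.1]), array([-52.9,   1.1,  -0.2])) (array([  6.5, -29.3, 276.6]), array([-52.9,   1.1,  -0.2]))
```

View pics/s9b.png

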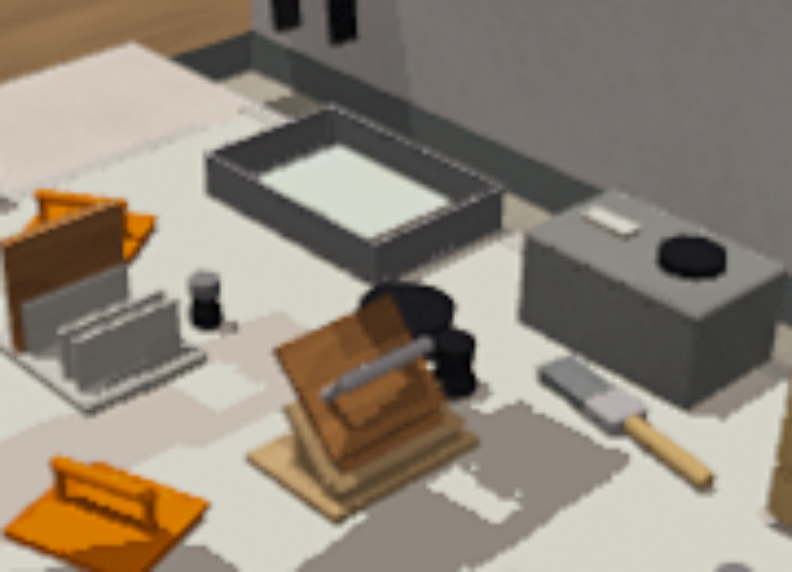

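jog_arm([
  {"dp": [0, -40, 20], "turn": [-8, 0, 0], "grip": 0.6},
  {"dp": [0, -80, 50], "turn": [-16, 0, 0], "grip": 0.6},
  {"dp": [5, -100, 80], "turn": [-24, 0, 0], "grip": 0.6},
  {"dp": [5, -100, 120], "turn": [-32, 0, 0], "grip": 0.6},
  {"dp": [5, -100, 160], "turn": [-40, 0, 0], "grip": 0.6},
  {"dp": [5, -100, 190], "turn": [-48, 0, 0], "grip": 0.6},
  {"dp": [5, -100, 200], "turn": [-53, 0, 0], "grip": 0.6},
  {"dp": [5, -100, 200], "turn": [-53, 0, 0], "grip": 0.6},
  {"dp": [5, -100, 200], "turn": [-53, 0, 0], "grip": 0.6},
  {"dp": [5, -100, 200], "turn": [-53, 0, 0], "grip": 0.6},
])

```text
time_s: 10.85
position: [0.5643, -0.0428, 0.1732]
tcp_rot: [[-1.0, 0.008, 0.011], [0.013, 0.709, 0.705], [-0.002, 0.705, -0.709]]
force: [0.6, -0.4, 0.2]
opening: 0.604
```

```bash
python3 - <<'E'
from h import *
s=bot.read_state();print(s['time_s'],s['position'],s['tcp_rot'],s['joint_positions'])
cap('wrist','w10')
Rt=Rz(-.8)@Rx(45)@np.diag([-1,1,-1.]); n=Rz(-.8)@np.array([0,-.7071,.7071]);u=Rz(-.8)@np.array([0,.7071,.7071])
L=np.array([.570,-.0102,.025])
ex=Rz(-.8)@np.array([1,0,0]);E=np.stack([ex,u,n]) 
print(go(L+.038*n+.062*u,Rt))
P=cloud(load('w10')).reshape(-1,3);P=P[np.isfinite(P).all(1)]; Q=(P-L)@E.T  # easel-face coords
b=Q[(abs(Q[:,0])<.1)&(Q[:,1]>-.02)&(Q[:,1]<.14)]
h=b[(b[:,2]>.035)&(b[:,2]<.07)];
print('handle',len(h),np.percentile(h,[1,50,99],axis=0).round(4))
f=b[(b[:,2]>.005)&(b[:,2]<.02)&(b[:,1]>.02)];print('face',len(f),np.percentile(f,[1,50,99],axis=0).round(4))
m=f.mean(0);v=np.linalg.svd(f-m)[2][2];print(v)
E
```

```text
10.85 [ 0.56432727 -0.04277263  0.1731601 ] [[-0.99990819  0.00770984  0.01114353]
 [ 0.01332531  0.70879855  0.70528509]
 [-0.00246088  0.70536882 -0.70883621]] [ -34.46438365   40.28036788   90.15380664   36.56680826   80.62254492
 -140.19370459]
(array([ -5. , -19.7,  90. ]), array([-0.2,  0.1,  0.2]))
handle 1768 [[-0.0471  0.0559  0.0465]
 [-0.0091  0.0631  0.0517]
 [ 0.033   0.0694  0.0538]]
face 10143 [[-0.0592  0.021   0.0101]
 [-0.0128  0.0758  0.0118]
 [ 0.0517  0.1132  0.0134]]
[-0.00325231  0.00586526  0.99997751]
```

View pics/w10.png

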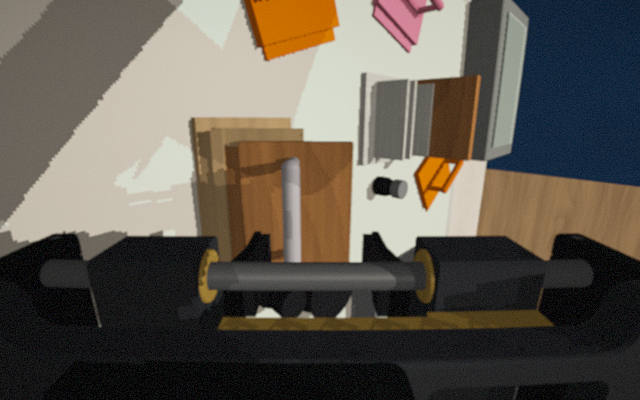

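jog_arm([
  {"dp": [-5, -19, 10], "turn": [0, 0, 0], "grip": 0.6},
  {"dp": [-5, -19, 40], "turn": [0, 0, 0], "grip": 0.6},
  {"dp": [-5, -19, 65], "turn": [0, 0, 0], "grip": 0.6},
  {"dp": [-5, -19, 80], "turn": [0, 0, 0], "grip": 0.6},
  {"dp": [-5, -19, 89], "turn": [0, 0, 0], "grip": 0.6},
  {"dp": [-5, -19, 89], "turn": [0, 0, 0], "grip": 0.5},
  {"dp": [-5, -19, 89], "turn": [0, 0, 0], "grip": 0.3},
  {"dp": [-5, -19, 89], "turn": [0, 0, 0], "grip": 0.1},
  {"dp": [-5, -19, 89], "turn": [0, 0, 0], "grip": 0},
  {"dp": [-5, -19, 89], "turn": [0, 0, 0], "grip": 0},
])

```text
time_s: 11.9
position: [0.5698, 0.0051, 0.0955]
tcp_rot: [[-1.0, 0.011, 0.012], [0.016, 0.707, 0.707], [-0.001, 0.707, -0.707]]
force: [0.3, -0.1, 0.9]
opening: 0.231
```

jog_arm([
  {"dp": [0, 0, 0], "turn": [0, 0, 0], "grip": 0},
  {"dp": [0, 0, 0], "turn": [0, 0, 0], "grip": 0},
  {"dp": [0, 0, 0], "turn": [0, 0, 0], "grip": 0},
  {"dp": [0, 0, 0], "turn": [0, 0, 0], "grip": 0},
])

```text
time_s: 12.3
position: [0.5697, 0.0059, 0.096]
tcp_rot: [[-1.0, 0.011, 0.011], [0.016, 0.706, 0.708], [-0.001, 0.708, -0.706]]
force: [-0.9, 0.2, 5.0]
opening: 0.149
```

```bash
python3 - <<'E'
from h import *
s=bot.read_state();print(s['time_s'],s['position'],s['tcp_rot'],s['force'],s['opening'])
n=Rz(-.8)@np.array([0,-.7071,.7071]);u=Rz(-.8)@np.array([0,.7071,.7071])
L=np.array([.570,-.0102,.025]);ex=Rz(-.8)@np.array([1,0,0]);print(np.stack([ex,u,n])@(s['position']-L))
E
```

```text
12.3 [0.56971739 0.00592846 0.09595997] [[-9.99877166e-01  1.06843313e-02  1.14672703e-02]
 [ 1.56642783e-02  7.06071233e-01  7.07967545e-01]
 [-5.32549872e-04  7.08060209e-01 -7.06151865e-01]] [-0.88442497  0.15516054  5.02489092] 0.14857652554441023
[-0.00050778  0.06157633  0.03877526]
```

```bash
cat >> h.py <<'E'
F=np.array([.505,-.305,0.]); YAW=10.0
M=np.array([[-1,0,0],[0,0,1],[0,1,0.]]).T
OFF=np.array([-.001,-.0328,.062]); TB=0.0 # TB: rotation of back in grip (deg about back x) 
def target(th,d,h,dx=0):
    RF=Rz(YAW); Rb=RF@Rx(-(90-th)); t=np.radians(th)
    o=F+RF@np.array([dx,-.050-d-.006*np.sin(t),.012+h+.006*np.cos(t)])
    Rt=Rb@Rx(-TB)@M
    return o+Rb@Rx(-TB)@OFF, Rt
E
python3 - <<'E'
from h import *
p,R=target(12,-.03,.06); print(p,go(p,R)); 
print(go([.555,-.12,.26],Rz(5)@Rx(20)@np.diag([-1,1,-1.])))
E
```

```text
[ 0.49835805 -0.27309041  0.12284265] (array([  67. , -178.7, -217.3]), array([33. ,  5.3, -9.7]))
(array([  12.7,   27.1, -205.2]), array([25.1,  3.2, -5. ]))
```

jog_arm([
  {"dp": [0, 0, -8], "turn": [0, 0, 0], "grip": 0},
  {"dp": [0, 0, -25], "turn": [0, 0, 0], "grip": 0},
  {"dp": [0, 0, -50], "turn": [0, 0, 0], "grip": 0},
  {"dp": [0, 0, -80], "turn": [0, 0, 0], "grip": 0},
  {"dp": [3, 5, -120], "turn": [3, 0, 0], "grip": 0},
  {"dp": [10, 10, -160], "turn": [9, 1, -2], "grip": 0},
  {"dp": [20, -10, -190], "turn": [16, 2, -4], "grip": 0},
  {"dp": [30, -40, -210], "turn": [23, 3, -6], "grip": 0},
  {"dp": [45, -80, -225], "turn": [29, 4, -8], "grip": 0},
  {"dp": [57, -120, -230], "turn": [33, 5, -10], "grip": 0},
])

```text
time_s: 13.3
position: [0.5088, -0.2436, 0.174]
tcp_rot: [[-0.984, -0.177, -0.027], [-0.179, 0.964, 0.195], [-0.008, 0.197, -0.98]]
force: [-0.1, 1.2, -2.9]
opening: 0.146
```

jog_arm([
  {"dp": [0, 0, 0], "turn": [0, 0, 0], "grip": 0},
  {"dp": [0, 0, 0], "turn": [0, 0, 0], "grip": 0},
  {"dp": [0, 0, 0], "turn": [0, 0, 0], "grip": 0},
])

```text
time_s: 13.6
position: [0.5089, -0.2407, 0.1729]
tcp_rot: [[-0.984, -0.173, -0.03], [-0.176, 0.963, 0.204], [-0.006, 0.206, -0.979]]
force: [-0.1, -0.0, -3.1]
opening: 0.149
```

```bash
python3 - <<'E'
from h import *
s=bot.read_state();print(s['time_s'],s['position'],s['tcp_rot'],s['joint_positions'],s['force'],s['opening'])
cap('wrist','w12');cap('side','s12')
p,R=target(12,-.03,.06);print(p,R,go(p,R))
E
```

```text
13.6 [ 0.50890613 -0.24072124  0.17286218] [[-0.98444111 -0.17312653 -0.03004821]
 [-0.17560001  0.96312639  0.20384353]
 [-0.0063505   0.20594842 -0.97854224]] [ -40.83423054   32.91167857   89.6169637     8.42235995   66.75667077
 -144.94366623] [-0.12681817 -0.00632314 -3.14632901] 0.14866823362273748
[ 0.49835805 -0.27309041  0.12284265] [[-0.98480775 -0.16985355 -0.03610349]
 [-0.17364818  0.96328734  0.20475305]
 [ 0.          0.20791169 -0.9781476 ]] (array([ 16.7, -39.7,  43. ]), array([-0.2,  0.3,  0.2]))
```

View pics/w12.png

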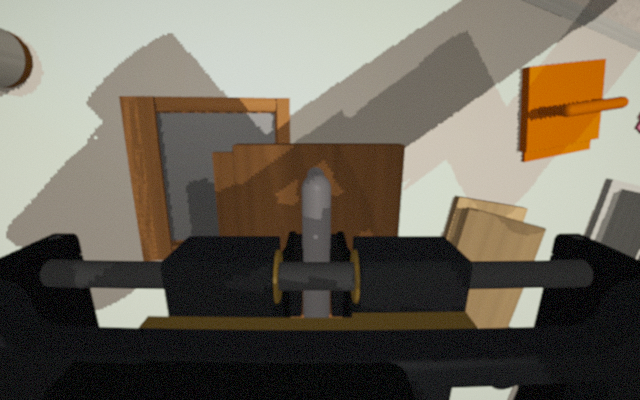

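View pics/s12.png

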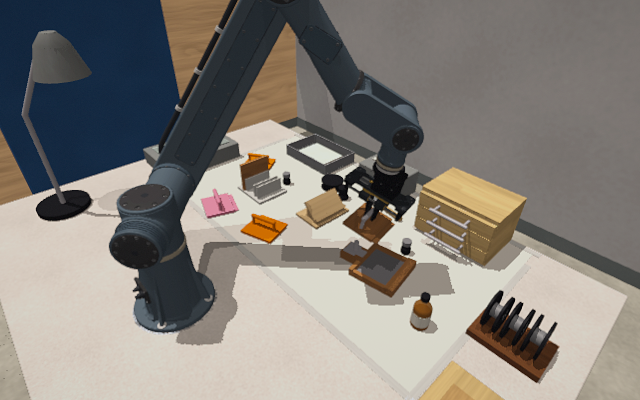

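```bash
cat > meas.py <<'E'
from h import *
def meas(tag,p,R):
    P=cloud(load(tag)).reshape(-1,3);P=P[np.isfinite(P).all(1)]
    T=(P-p)@R; B=T@M.T   # back axes, rel. TCP:  x=-tx, z=ty, y=tz
    Q=B+OFF
    # face
    f=Q[(abs(Q[:,0])<.075)&(Q[:,2]>.02)&(Q[:,2]<.110)&(abs(Q[:,1]+.006)<.008)]
    for _ in range(3):
        m=f.mean(0);v=np.linalg.svd(f-m,full_matrices=False)[2][2];v*=np.sign(v[1]); f=f[abs((f-m)@v)<.002]
    print('face n',v.round(4),'tilt about x deg',np.degrees(np.arctan2(v[2],v[1])).round(2),'about z',np.degrees(np.arctan2(v[0],v[1])).round(2),'y at z=62:',(m[1]-((np.array([0,0,.062])-m*[1,0,1])@[v[0],0,v[2]])/v[1]).round(4) )
    a=f[(abs((f-m)@v)<.003)]
    print('x min',np.percentile(a[:,0],.3).round(4),'z',a[:,2].min().round(4),a[:,2].max().round(4), len(a))
    # left edge x vs z
    zb=np.arange(.03,.11,.01); e=[a[(a[:,2]>z)&(a[:,2]<z+.01),0].min() for z in zb]; print('edge x',np.round(e,4))
    b=Q[(abs(Q[:,1]+.040)<.01)&(abs(Q[:,2]-.062)<.012)&(Q[:,0]<-.005)]; print('bar',b.min(0).round(4),b.max(0).round(4),np.median(b,0).round(4))
    return Q
if __name__=='__main__':
    s=bot.read_state(); meas('w12',s['position'],s['tcp_rot'])
    from fit import frame_fit
    print(frame_fit(['w12'],[.505,-.305,10]))
E
python3 meas.py
```

```text
face n [ 4.000e-04  9.999e-01 -1.360e-02] tilt about x deg -0.78 about z 0.02 y at z=62: -0.0061
x min -0.0599 z 0.02 0.11 12186
edge x [-0.06   -0.0599 -0.0599 -0.0599 -0.0599 -0.0599 -0.0599 -0.06  ]
bar [-0.0487 -0.05    0.0501] [-0.0051 -0.03    0.0739] [-0.0251 -0.0458  0.063 ]
(array([ 0.50446478, -0.30431453,  9.63550209]), np.float64(0.0007442587160002393), 33943)
```

```bash
sed -i 's/^F=.*/F=np.array([.5046,-.3046,0.]); YAW=9.85/; s/TB=0.0/TB=-0.78/' h.py; python3 - <<'E'
from h import *
for a in((15,-.03,.04),(15,-.006,.02),(15,-.006,.002)):
    p,R=target(*a);print(p,go(p,R))
E
```

```text
[ 0.4986211  -0.27601065  0.10621997] (array([ 17.1, -46. ,  58.7]), array([-3.9,  0.3,  0.4]))
[ 0.50272677 -0.29965687  0.08621997] (array([ 17.4, -73.6,  73.3]), array([-3.9,  0.3,  0.4]))
[ 0.50272677 -0.29965687  0.06821997] (array([ 17.5, -77.3,  90.9]), array([-3.9,  0.3,  0.4]))
```

jog_arm([
  {"dp": [8, -20, 30], "turn": [-2, 0, 0], "grip": 0},
  {"dp": [17, -46, 55], "turn": [-4, 0, 0], "grip": 0},
  {"dp": [17, -60, 65], "turn": [-4, 0, 0], "grip": 0},
  {"dp": [17, -74, 73], "turn": [-4, 0, 0], "grip": 0},
  {"dp": [17, -74, 73], "turn": [-4, 0, 0], "grip": 0},
  {"dp": [17, -74, 73], "turn": [-4, 0, 0], "grip": 0},
  {"dp": [17, -74, 73], "turn": [-4, 0, 0], "grip": 0},
  {"dp": [17, -74, 73], "turn": [-4, 0, 0], "grip": 0},
])

```text
time_s: 14.5
position: [0.5031, -0.2996, 0.0874]
tcp_rot: [[-0.984, -0.172, -0.041], [-0.177, 0.947, 0.269], [-0.007, 0.272, -0.962]]
force: [0.3, -0.7, -4.1]
opening: 0.151
```

```bash
python3 - <<'E'
from h import *
from meas import meas
s=bot.read_state();print(s['time_s'],s['position'],s['force'],s['moment'])
cap('wrist','w13'); meas('w13',s['position'],s['tcp_rot'])
for a in((15,-.006,.002),(15,-.004,.001),(12,.003,.0005),(12,.009,.0005)):
    p,R=target(*a);print(p,go(p,R))
c=load('w13');cv2.imwrite('pics/w13b.png',cv2.resize(c['im'][60:260,80:400,::-1],None,fx=2.5,fy=2.5))
E
```

```text
14.5 [ 0.5030894  -0.29959768  0.08735355] [ 0.27365899 -0.72633614 -4.14249526] [-0.27741735  0.00706391 -0.02328101]
face n [ 2.000e-04  9.998e-01 -1.820e-02] tilt about x deg -1.04 about z 0.01 y at z=62: -0.0063
x min -0.0596 z 0.02 0.11 12190
edge x [-0.0597 -0.0596 -0.0596 -0.0597 -0.0596 -0.0597 -0.0597 -0.0597]
bar [-0.0486 -0.0499  0.05  ] [-0.005  -0.0301  0.074 ] [-0.0251 -0.046   0.0631]
[ 0.50272677 -0.29965687  0.06821997] (array([ 0.4, -5.1, 18.3]), array([0. , 0.3, 0.4]))
[ 0.50306891 -0.30162739  0.06721997] (array([ 0.4, -7.3, 18.7]), array([0. , 0.3, 0.4]))
[ 0.50379249 -0.3057948   0.06407122] (array([  0.5, -12.2,  20.6]), array([3. , 0.3, 0.4]))
[ 0.50481891 -0.31170635  0.06407122] (array([  0.5, -18. ,  18.9]), array([3. , 0.3, 0.4]))
```

View pics/w13b.png

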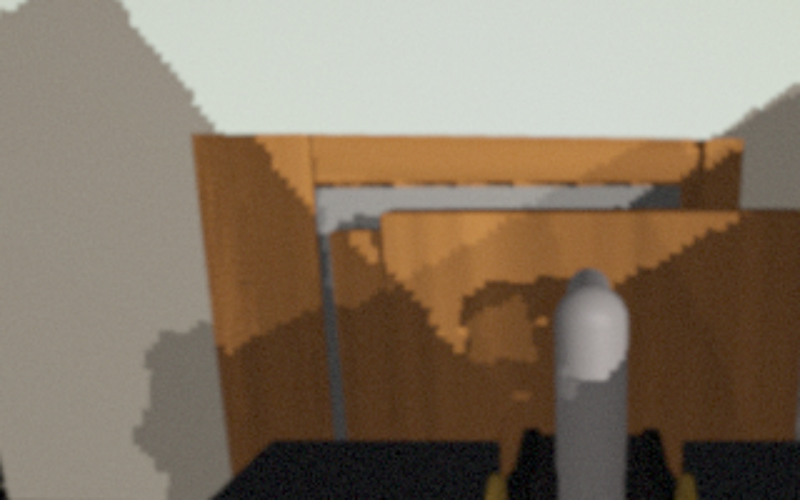

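jog_arm([
  {"dp": [0, -2, 6], "turn": [0, 0.3, 0.4], "grip": 0},
  {"dp": [0, -4, 12], "turn": [0, 0.3, 0.4], "grip": 0},
  {"dp": [0, -5, 16], "turn": [0, 0.3, 0.4], "grip": 0},
  {"dp": [0, -5, 18], "turn": [0, 0.3, 0.4], "grip": 0},
  {"dp": [0, -5, 18], "turn": [0, 0.3, 0.4], "grip": 0},
  {"dp": [0, -5, 18], "turn": [0, 0.3, 0.4], "grip": 0},
])

```text
time_s: 15.15
position: [0.5027, -0.3001, 0.0674]
tcp_rot: [[-0.985, -0.164, -0.047], [-0.171, 0.948, 0.269], [0.001, 0.274, -0.962]]
force: [0.4, -0.4, -3.7]
opening: 0.148
```

```bash
python3 - <<'E'
from h import *
from meas import meas
s=bot.read_state();print(s['time_s'],s['position'],s['force'],s['moment'])
cap('wrist','w14'); meas('w14',s['position'],s['tcp_rot'])
for a in((15,-.006,.00),(12,-.003,.0005),(12,.003,.0005),(12,.009,.0005)):
    p,R=target(*a);print(p,go(p,R))
c=load('w14');cv2.imwrite('pics/w14b.png',cv2.resize(c['im'][60:260,80:400,::-1],None,fx=2.5,fy=2.5))
E
```

```text
15.15 [ 0.50266341 -0.30010442  0.06737711] [ 0.42074015 -0.35988966 -3.7484467 ] [-0.34726085 -0.06321955 -0.0183273 ]
face n [ 4.000e-04  9.999e-01 -1.670e-02] tilt about x deg -0.96 about z 0.02 y at z=62: -0.0063
x min -0.0596 z 0.02 0.11 12192
edge x [-0.0596 -0.0596 -0.0596 -0.0596 -0.0596 -0.0596 -0.0596 -0.0597]
bar [-0.0484 -0.0499  0.05  ] [-0.005 -0.03   0.074] [-0.0249 -0.0459  0.0631]
[ 0.50272677 -0.29965687  0.06621997] (array([-0.1,  0.2,  1.4]), array([ 0.1, -0. , -0. ]))
[ 0.50276607 -0.29988324  0.06407122] (array([-0.1, -0.6,  3.4]), array([ 3.1, -0. , -0. ]))
[ 0.50379249 -0.3057948   0.06407122] (array([-0.1, -6.4,  1.8]), array([ 3.1, -0. , -0. ]))
[ 0.50481891 -0.31170635  0.06407122] (array([ -0.1, -12.2,   0.1]), array([ 3.1, -0. , -0. ]))
```

View pics/w14b.png

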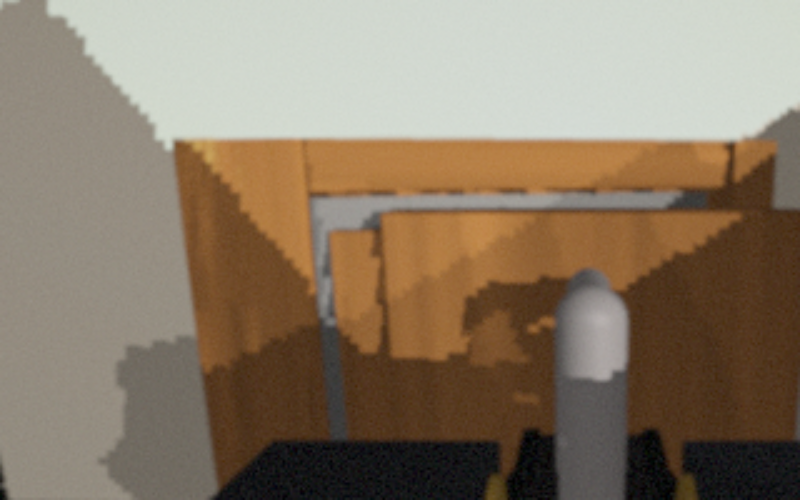

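jog_arm([
  {"dp": [0, 0, 1.5], "turn": [1.5, 0, 0], "grip": 0},
  {"dp": [0, -0.5, 3], "turn": [3, 0, 0], "grip": 0},
  {"dp": [0, -3, 2.5], "turn": [3, 0, 0], "grip": 0},
  {"dp": [0, -6, 2], "turn": [3, 0, 0], "grip": 0},
  {"dp": [0, -6.5, 1.8], "turn": [3, 0, 0], "grip": 0},
  {"dp": [0, -6.5, 1.8], "turn": [3, 0, 0], "grip": 0},
  {"dp": [0, -6.5, 1.8], "turn": [3, 0, 0], "grip": 0},
])

```text
time_s: 15.9
position: [0.5036, -0.306, 0.0639]
tcp_rot: [[-0.985, -0.166, -0.039], [-0.17, 0.961, 0.219], [0.001, 0.223, -0.975]]
force: [0.3, -0.8, -2.7]
opening: 0.148
```

```bash
python3 - <<'E'
from h import *
from meas import meas
from fit import frame_fit
s=bot.read_state();print(s['time_s'],s['position'],s['force'],s['moment'])
cap('wrist','w15'); meas('w15',s['position'],s['tcp_rot'])
print(frame_fit(['w15'],[.505,-.305,10]),frame_fit(['w13'],[.505,-.305,10]))
for a in((12,.003,.0005),(12,.009,.0005),(11,.010,0)):
    p,R=target(*a);print(p,go(p,R))
c=load('w15');cv2.imwrite('pics/w15b.png',cv2.resize(c['im'][60:260,80:400,::-1],None,fx=2.5,fy=2.5))
E
```

```text
15.9 [ 0.5036423  -0.30601856  0.06394908] [ 0.3460932  -0.75318047 -2.7436406 ] [-0.23344347 -0.04912789  0.00118995]
face n [ 9.000e-04  9.999e-01 -1.530e-02] tilt about x deg -0.88 about z 0.05 y at z=62: -0.0064
x min -0.0596 z 0.02 0.11 12134
edge x [-0.0596 -0.0596 -0.0596 -0.0597 -0.0596 -0.0596 -0.0596 -0.0597]
bar [-0.0485 -0.05    0.05  ] [-0.005 -0.03   0.074] [-0.0248 -0.046   0.0631]
(array([ 0.5042686 , -0.30418248,  9.79799346]), np.float64(0.0013942841705061708), 52736) (array([ 0.50426481, -0.30438677,  9.82309931]), np.float64(0.0005815864537875055), 40312)
[ 0.50379249 -0.3057948   0.06407122] (array([-0.2,  0.1, -0.1]), array([ 0.1, -0. , -0. ]))
[ 0.50481891 -0.31170635  0.06407122] (array([-0.2, -5.8, -1.4]), array([ 0.1, -0. , -0. ]))
[ 0.50483736 -0.31181263  0.06265652] (array([-0.2, -6.2, -0.1]), array([ 1.1, -0. , -0. ]))
```

View pics/w15b.png

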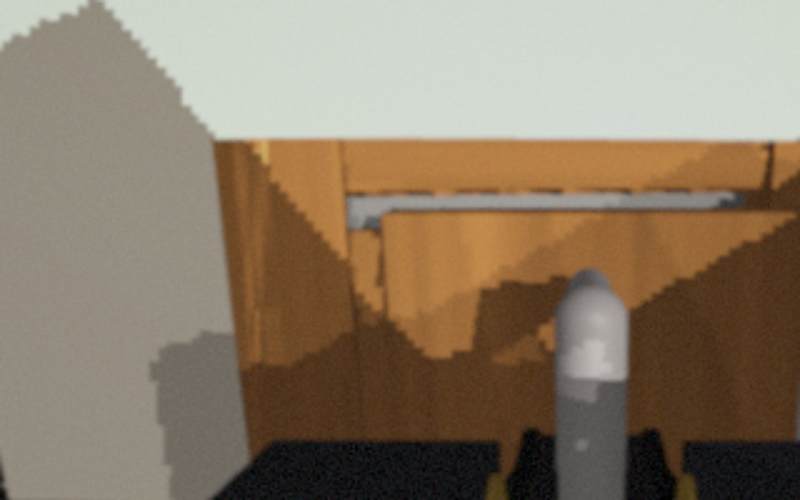

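jog_arm([
  {"dp": [0, -2, -0.5], "turn": [0, 0, 0], "grip": 0},
  {"dp": [0, -4, -1], "turn": [0, 0, 0], "grip": 0},
  {"dp": [0, -6, -1.4], "turn": [0, 0, 0], "grip": 0},
  {"dp": [0, -7, -1.5], "turn": [0.5, 0, 0], "grip": 0},
  {"dp": [0, -7, -1.5], "turn": [0.5, 0, 0], "grip": 0},
  {"dp": [0, -7, -1.5], "turn": [0.5, 0, 0], "grip": 0},
])

```text
time_s: 16.55
position: [0.5048, -0.3128, 0.0636]
tcp_rot: [[-0.985, -0.167, -0.037], [-0.171, 0.963, 0.211], [0.001, 0.214, -0.977]]
force: [-0.4, -0.1, -5.3]
opening: 0.152
```

```bash
python3 - <<'E'
from h import *
from meas import meas
s=bot.read_state();print(s['time_s'],s['position'],s['force'],s['moment'])
cap('wrist','w16'); meas('w16',s['position'],s['tcp_rot'])
for a in((12,.009,.0005),(8,.010,0),(4,.0105,0),(0,.0105,0)):
    p,R=target(*a);print(p,go(p,R))
c=load('w16');cv2.imwrite('pics/w16b.png',cv2.resize(c['im'][60:260,80:400,::-1],None,fx=2.5,fy=2.5))
E
```

```text
16.55 [ 0.50479194 -0.3128429   0.06363657] [-0.42735565 -0.0932975  -5.3071324 ] [-0.29652869 -0.05391768 -0.0154127 ]
face n [ 0.0034  1.     -0.0038] tilt about x deg -0.22 about z 0.19 y at z=62: -0.0063
x min -0.0596 z 0.02 0.11 12150
edge x [-0.0596 -0.0596 -0.0596 -0.0596 -0.0596 -0.0597 -0.0596 -0.0598]
bar [-0.0485 -0.05    0.05  ] [-0.005 -0.03   0.074] [-0.0248 -0.0459  0.0631]
[ 0.50481891 -0.31170635  0.06407122] (array([-0.2,  1.2, -0.2]), array([-0.4, -0. , -0. ]))
[ 0.50439622 -0.30927192  0.05982098] (array([-0.2,  2.7,  4.5]), array([ 3.6, -0. , -0. ]))
[ 0.5039342  -0.30661094  0.05583777] (array([-0.2,  4.5,  9. ]), array([ 7.6, -0. , -0. ]))
[ 0.5034355  -0.30373877  0.05164098] (array([-0.2,  6.4, 13.7]), array([11.6, -0. , -0. ]))
```

View pics/w16b.png

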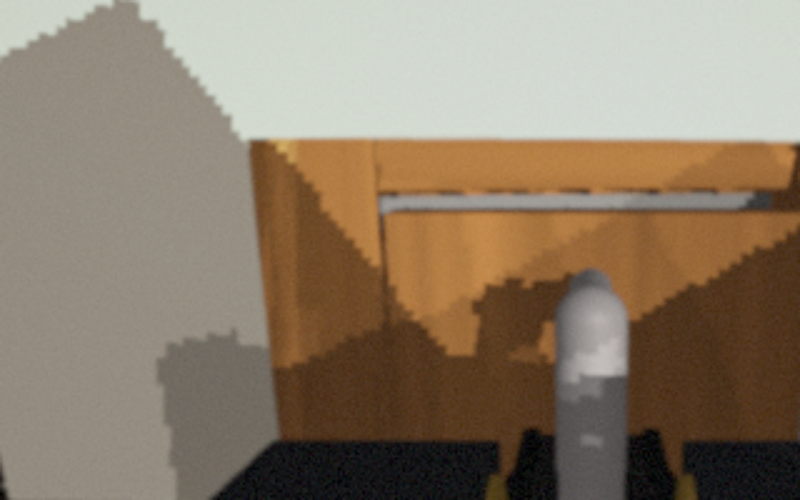

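jog_arm([
  {"dp": [0, 1, 1.5], "turn": [1.2, 0, 0], "grip": 0},
  {"dp": [0, 2, 3], "turn": [2.4, 0, 0], "grip": 0},
  {"dp": [0, 2.7, 4.5], "turn": [3.6, 0, 0], "grip": 0},
  {"dp": [0, 3.3, 6], "turn": [5, 0, 0], "grip": 0},
  {"dp": [0, 4.0, 7.5], "turn": [6.3, 0, 0], "grip": 0},
  {"dp": [0, 4.5, 9], "turn": [7.6, 0, 0], "grip": 0},
  {"dp": [0, 4.5, 9], "turn": [7.6, 0, 0], "grip": 0},
])

```text
time_s: 17.3
position: [0.5034, -0.3053, 0.056]
tcp_rot: [[-0.985, -0.171, -0.016], [-0.172, 0.982, 0.082], [0.001, 0.084, -0.996]]
force: [-0.4, -0.9, -2.3]
opening: 0.151
```

```bash
python3 - <<'E'
from h import *
from meas import meas
s=bot.read_state();print(s['time_s'],s['position'],s['force'],s['moment'])
cap('wrist','w17'); meas('w17',s['position'],s['tcp_rot'])
for a in((4,.0105,0),(0,.0105,0)):
    p,R=target(*a);print(p,go(p,R))
c=load('w17');cv2.imwrite('pics/w17b.png',cv2.resize(c['im'][60:260,80:480,::-1],None,fx=2,fy=2))
E
```

```text
17.3 [ 0.50342634 -0.30528969  0.05602943] [-0.40180501 -0.8547819  -2.30959215] [-0.04797683 -0.01799383  0.00822187]
face n [ 0.0086  0.9999 -0.012 ] tilt about x deg -0.69 about z 0.49 y at z=62: -0.0067
x min -0.0596 z 0.02 0.11 10607
edge x [-0.0596 -0.0596 -0.0596 -0.0595 -0.0596 -0.0596 -0.0596 -0.0597]
bar [-0.0484 -0.05    0.05  ] [-0.0051 -0.0302  0.074 ] [-0.025  -0.0462  0.0631]
[ 0.5039342  -0.30661094  0.05583777] (array([-0.1, -0.8,  0.2]), array([ 0. , -0.1,  0. ]))
[ 0.5034355  -0.30373877  0.05164098] (array([-0.2,  1.7,  4.6]), array([ 4. , -0.1,  0. ]))
```

View pics/w17b.png

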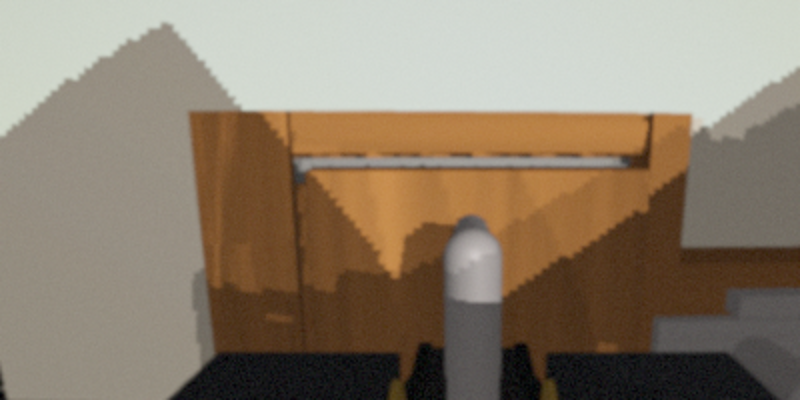

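jog_arm([
  {"dp": [0, 0.4, 1.2], "turn": [1, 0, 0], "grip": 0},
  {"dp": [0, 0.8, 2.4], "turn": [2, 0, 0], "grip": 0},
  {"dp": [0, 1.2, 3.6], "turn": [3, 0, 0], "grip": 0},
  {"dp": [0, 1.6, 4.6], "turn": [4, 0, 0], "grip": 0},
  {"dp": [0, 1.6, 4.8], "turn": [4, 0, 0], "grip": 0},
  {"dp": [0, 1.6, 4.8], "turn": [4, 0, 0], "grip": 0},
])

```text
time_s: 17.95
position: [0.5035, -0.3044, 0.0514]
tcp_rot: [[-0.985, -0.171, -0.003], [-0.171, 0.985, 0.013], [0.001, 0.013, -1.0]]
force: [0.5, -0.6, -3.5]
opening: 0.148
```

```bash
python3 - <<'E'
from h import *
from meas import meas
s=bot.read_state();print(s['time_s'],s['position'],s['tcp_rot'],s['force'],s['moment'])
cap('wrist','w18'); Q=meas('w18',s['position'],s['tcp_rot'])
P=cloud(load('w18')).reshape(-1,3);P=P[np.isfinite(P).all(1)];q=(P-F)@Rz(YAW)
f=q[(q[:,0]>-.055)&(q[:,0]<-.03)&(q[:,2]<.035)]
for a,b in((-.05,-.047),(-.04,-.02),(-.02,0),(0,.02),(.02,.04),(.045,.05)):
    g=f[(f[:,1]>a)&(f[:,1]<b)]; print(a,len(g),np.median(g[:,2]).round(4) if len(g) else '')
c=load('w18');cv2.imwrite('pics/w18b.png',cv2.resize(c['im'][60:260,80:480,::-1],None,fx=2,fy=2))
E
```

```text
17.95 [ 0.5034547  -0.3044346   0.05135151] [[-9.85257101e-01 -1.71052198e-01 -3.09686925e-03]
 [-1.71078294e-01  9.85170631e-01  1.30784558e-02]
 [ 8.13846020e-04  1.34154485e-02 -9.99909678e-01]] [ 0.51390077 -0.56020134 -3.46264306] [-0.03046287  0.01145907 -0.01080533]
face n [ 0.0396  0.9991 -0.0132] tilt about x deg -0.76 about z 2.27 y at z=62: -0.0076
x min -0.0746 z 0.02 0.11 13684
edge x [-0.0746 -0.0746 -0.0745 -0.0745 -0.0746 -0.0746 -0.0746 -0.0747]
bar [-0.0484 -0.05    0.0501] [-0.005  -0.0301  0.074 ] [-0.0249 -0.0463  0.0631]
-0.05 279 0.0214
-0.04 1431 0.0252
-0.02 1213 0.0252
0 1059 0.0253
0.02 1405 0.0252
0.045 349 0.0252
```

View pics/w18b.png

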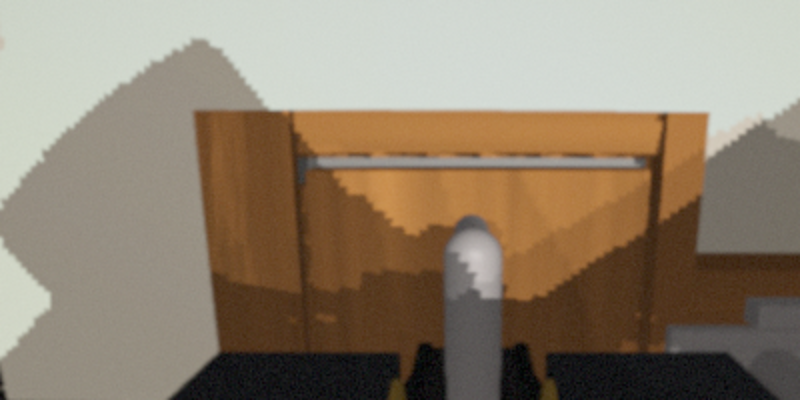

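jog_arm([
  {"dp": [0, 0, 0.7], "turn": [0, 0, 0], "grip": 0},
  {"dp": [0, 0, 1.2], "turn": [0, 0, 0], "grip": 0},
  {"dp": [0, 0, 1.2], "turn": [0, 0, 0], "grip": 0},
  {"dp": [0, 0, 1.2], "turn": [0, 0, 0], "grip": 0},
])

```text
time_s: 18.4
position: [0.5035, -0.3048, 0.0502]
tcp_rot: [[-0.985, -0.171, -0.003], [-0.171, 0.985, 0.013], [0.001, 0.013, -1.0]]
force: [0.5, 0.6, -3.4]
opening: 0.152
```

jog_arm([
  {"dp": [0, 0, 0.5], "turn": [0, 0, 0], "grip": 0},
  {"dp": [0, 0, 1], "turn": [0, 0, 0], "grip": 0},
  {"dp": [0, 0, 1], "turn": [0, 0, 0], "grip": 0},
  {"dp": [0, 0, 1], "turn": [0, 0, 0], "grip": 0.2},
  {"dp": [0, 0, 1], "turn": [0, 0, 0], "grip": 0.35},
  {"dp": [0, 0, 1], "turn": [0, 0, 0], "grip": 0.5},
  {"dp": [0, 0, 1], "turn": [0, 0, 0], "grip": 0.5},
  {"dp": [0, 0, -15], "turn": [0, 0, 0], "grip": 0.5},
  {"dp": [0, 0, -50], "turn": [0, 0, 0], "grip": 0.5},
  {"dp": [0, 0, -80], "turn": [0, 0, 0], "grip": 0.5},
])

```text
time_s: 19.4
position: [0.5036, -0.3056, 0.1307]
tcp_rot: [[-0.985, -0.171, -0.004], [-0.171, 0.985, 0.014], [0.001, 0.014, -1.0]]
force: [0.7, -0.3, -0.7]
opening: 0.495
```

jog_arm([
  {"dp": [0, 0, 0], "turn": [0, 0, 0], "grip": 0},
  {"dp": [0, 0, 0], "turn": [0, 0, 0], "grip": 0},
  {"dp": [0, 0, 0], "turn": [0, 0, 0], "grip": 0},
])

```text
time_s: 19.7
position: [0.503, -0.305, 0.1291]
tcp_rot: [[-0.985, -0.171, -0.005], [-0.171, 0.985, 0.015], [0.002, 0.015, -1.0]]
force: [-0.9, -0.2, 0.3]
opening: 0.313
```

```bash
python3 - <<'E'
from h import *
s=bot.read_state();print(s['time_s'],s['position'],s['tcp_rot'],s['force'],s['opening'])
cap('wrist','w20')
P=cloud(load('w20')).reshape(-1,3);P=P[np.isfinite(P).all(1)];q=(P-F)@Rz(YAW)
f=q[(abs(q[:,0])<.055)&(q[:,1]>-.04)&(q[:,1]<.05)&(q[:,2]<.035)]
m=f.mean(0);v=np.linalg.svd(f-m,full_matrices=False)[2][2];print(m,v)
k=q[(abs(q[:,0])<.02)&(abs(q[:,1]-.093)<.03)&(q[:,2]>.06)&(q[:,2]<.075)];print('knob',len(k),k.mean(0) if len(k) else'',k.min(0),k.max(0))
E
```

```text
19.7 [ 0.50295138 -0.30496302  0.1290719 ] [[-0.9853125  -0.17069504 -0.00474053]
 [-0.17074714  0.98520551  0.01468051]
 [ 0.00216451  0.01527432 -0.999881  ]] [-0.89605892 -0.18107214  0.29811731] 0.31327191943078136
[-0.01156203  0.00568808  0.02390228] [ 6.72187576e-04 -9.17766705e-04 -9.99999353e-01]
knob 358 [-0.00069756  0.09172515  0.06511768] [-0.00784379  0.08501266  0.06007862] [0.00775198 0.10014007 0.06745017]
```

View pics/w20.png

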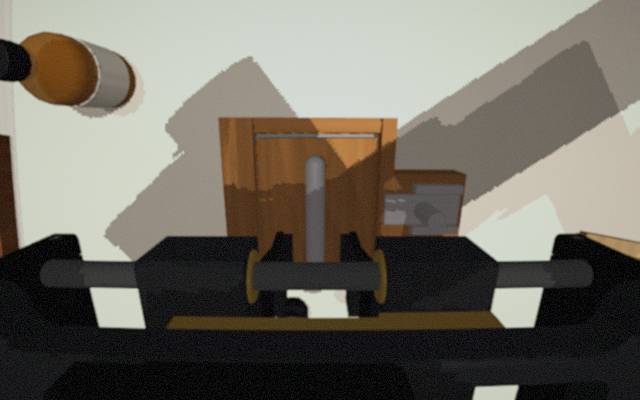

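```bash
python3 - <<'E'
from h import *
R=Rz(YAW)@np.diag([-1,1,-1.])
for y,z in((.140,.12),(.140,.053),(.118,.053),(.09,.053)):
    print(go(F+Rz(YAW)@np.array([-.0007,y,z]),R))
E
```

```text
(array([ -1.1, 139.8,  11. ]), array([ 0.9, -0.1, -0. ]))
(array([ -1.2, 138.8,  78. ]), array([ 0.9, -0.1, -0. ]))
(array([ -1.2, 116.8,  77.6]), array([ 0.9, -0.1, -0. ]))
(array([-1.2, 88.8, 77.2]), array([ 0.9, -0.1, -0. ]))
```

jog_arm([
  {"dp": [-1, 40, 0], "turn": [1, 0, 0], "grip": 0},
  {"dp": [-1, 80, 0], "turn": [1, 0, 0], "grip": 0},
  {"dp": [-1, 120, 0], "turn": [1, 0, 0], "grip": 0},
  {"dp": [-1, 139, 5], "turn": [1, 0, 0], "grip": 0},
  {"dp": [-1, 139, 35], "turn": [1, 0, 0], "grip": 0},
  {"dp": [-1, 139, 60], "turn": [1, 0, 0], "grip": 0},
  {"dp": [-1, 139, 78], "turn": [1, 0, 0], "grip": 0},
  {"dp": [-1, 139, 78], "turn": [1, 0, 0], "grip": 0},
  {"dp": [-1, 130, 78], "turn": [1, 0, 0], "grip": 0},
  {"dp": [-1, 125, 78], "turn": [1, 0, 0], "grip": 0},
])

```text
time_s: 20.75
position: [0.4843, -0.183, 0.0544]
tcp_rot: [[-0.985, -0.171, 0.002], [-0.171, 0.985, -0.006], [-0.001, -0.006, -1.0]]
force: [-0.6, -0.1, -0.5]
opening: 0.008
```

```bash
python3 - <<'E'
from h import *
s=bot.read_state();print(s['time_s'],s['position'],s['force'],s['opening'],(s['position']-F)@Rz(YAW))
cap('side','s21');cap('wrist','w21');c=load('s21');cv2.imwrite('pics/s21b.png',cv2.resize(c['im'][200:320,310:450,::-1],None,fx=5,fy=5))
E
```

```text
20.75 [ 0.4843037  -0.18297169  0.0543937 ] [-0.57785415 -0.1345173  -0.46597333] 0.008075938263059095 [0.00080977 0.12330746 0.0543937 ]
```

View pics/s21b.png

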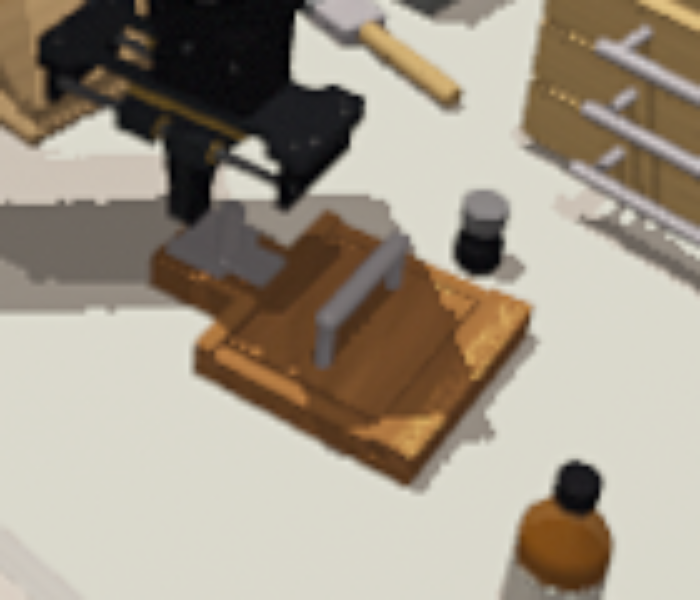

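View pics/w21.png

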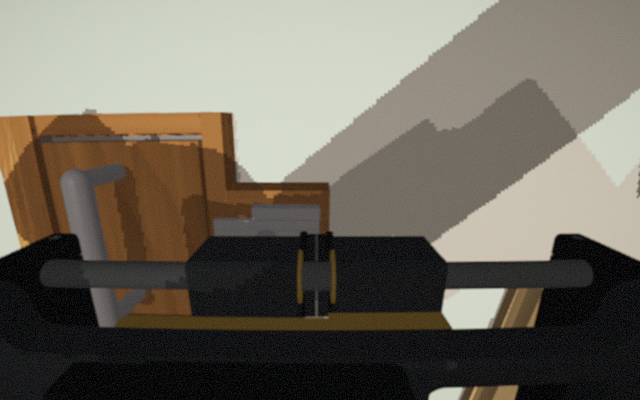

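jog_arm([
  {"dp": [0, -5, 0], "turn": [0, 0, 0], "grip": 0},
  {"dp": [0, -10, 0], "turn": [0, 0, 0], "grip": 0},
  {"dp": [0, -14, 0], "turn": [0, 0, 0], "grip": 0},
  {"dp": [0, -18, 0], "turn": [0, 0, 0], "grip": 0},
  {"dp": [0, -22, 0], "turn": [0, 0, 0], "grip": 0},
  {"dp": [0, -26, 0], "turn": [0, 0, 0], "grip": 0},
  {"dp": [0, -30, 0], "turn": [0, 0, 0], "grip": 0},
  {"dp": [0, -33, 0], "turn": [0, 0, 0], "grip": 0},
  {"dp": [0, -33, 0], "turn": [0, 0, 0], "grip": 0},
])

```text
time_s: 21.75
position: [0.4888, -0.2144, 0.054]
tcp_rot: [[-0.985, -0.171, 0.0], [-0.171, 0.985, -0.005], [0.001, -0.005, -1.0]]
force: [-0.1, 1.7, 1.1]
opening: 0.008
```

```bash
python3 - <<'E'
from h import *
s=bot.read_state();print(s['time_s'],s['position'],s['force'],s['moment'],(s['position']-F)@Rz(YAW))
cap('side','s22');c=load('s22');cv2.imwrite('pics/s22b.png',cv2.resize(c['im'][200:320,310:450,::-1],None,fx=5,fy=5))
P=cloud(c).reshape(-1,3);P=P[np.isfinite(P).all(1)];q=(P-F)@Rz(YAW)
k=q[(abs(q[:,0])<.02)&(q[:,1]>.03)&(q[:,1]<.12)&(q[:,2]>.057)&(q[:,2]<.070)];print(len(k),k.min(0),k.max(0))
E
```

```text
21.75 [ 0.48883735 -0.21440797  0.05400093] [-0.13455357  1.74707836  1.06565856] [1.85004391e-01 1.50972284e-04 4.74275626e-03] [-0.0001012   0.09155901  0.05400093]
49 [-0.01437934  0.06705728  0.0573212 ] [0.00820362 0.10252141 0.06989845]
```

View pics/s22b.png

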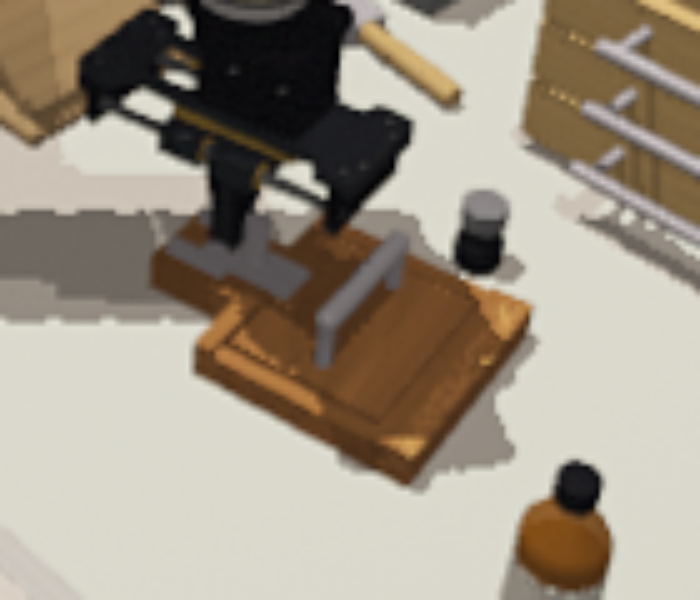

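jog_arm([
  {"dp": [0, -3, 0], "turn": [0, 0, 0], "grip": 0},
  {"dp": [0, -6, 0], "turn": [0, 0, 0], "grip": 0},
  {"dp": [0, -9, 0], "turn": [0, 0, 0], "grip": 0},
  {"dp": [0, -11, 0], "turn": [0, 0, 0], "grip": 0},
  {"dp": [0, -12, 0], "turn": [0, 0, 0], "grip": 0},
  {"dp": [0, -12, 0], "turn": [0, 0, 0], "grip": 0},
])

```text
time_s: 22.4
position: [0.4898, -0.2219, 0.0539]
tcp_rot: [[-0.986, -0.169, -0.003], [-0.169, 0.986, 0.002], [0.002, 0.003, -1.0]]
force: [2.8, 13.1, 4.8]
opening: 0.004
```

```bash
python3 - <<'E'
from h import *
s=bot.read_state();print(s['time_s'],s['position'],s['force'],s['moment'],(s['position']-F)@Rz(YAW))
cap('side','s23');c=load('s23');cv2.imwrite('pics/s23b.png',cv2.resize(c['im'][200:320,310:450,::-1],None,fx=5,fy=5))
for t in('s22','s23'):
    c=load(t);P=cloud(c).reshape(-1,3);P=P[np.isfinite(P).all(1)];q=(P-F)@Rz(YAW)
    k=q[(abs(q[:,0])<.02)&(q[:,1]>.03)&(q[:,1]<.12)&(q[:,2]>.045)&(q[:,2]<.070)];print(len(k),k.min(0),k.max(0))
    k=q[(abs(q[:,0])<.02)&(q[:,1]>.02)&(q[:,1]<.12)&(q[:,2]>.028)&(q[:,2]<.038)];print('plate',len(k),np.percentile(k,2,axis=0),k.max(0),np.median(k,0))
E
```

```text
22.4 [ 0.48979489 -0.2218713   0.05392036] [ 2.79508621 13.07922331  4.79231054] [ 2.04418962 -0.50902942  0.07990547] [-0.00043453  0.08404189  0.05392036]
83 [-0.01437934  0.06705728  0.04537964] [0.00820362 0.10252141 0.06989845]
plate 124 [-0.01959768  0.04408625  0.02827566] [0.01921535 0.11983882 0.03696691] [-0.00613361  0.06981047  0.03138346]
85 [-0.01468258  0.06077602  0.04511506] [0.00629328 0.09464686 0.06939883]
plate 140 [-0.01934478  0.03795534  0.0280778 ] [0.01997797 0.11970277 0.03798455] [-0.00560529  0.06606576  0.03181229]
```

View pics/s23b.png

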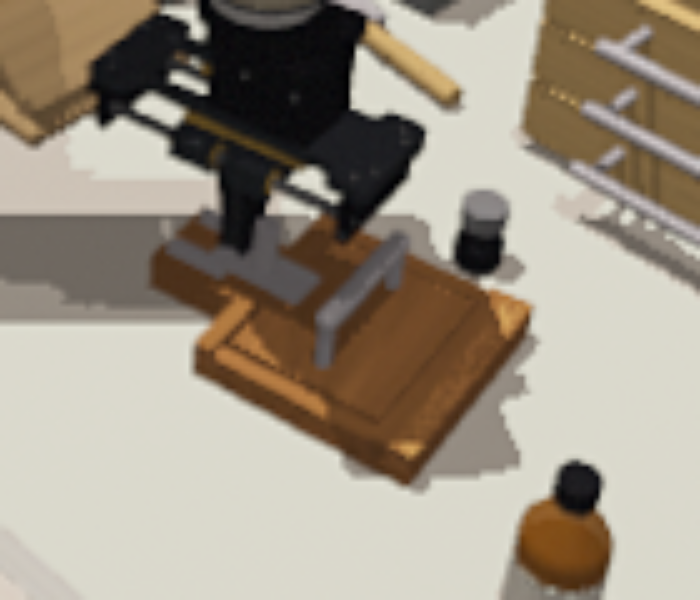

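```bash
python3 - <<'E'
from h import *
cap('top','t23')
for t in('w3','w20','side0','s12','s22','s23','top0','t23'):
    c=load(t);P=cloud(c).reshape(-1,3);P=P[np.isfinite(P).all(1)];q=(P-F)@Rz(YAW)
    k=q[(abs(q[:,0])<.010)&(q[:,1]>.02)&(q[:,1]<.12)&(q[:,2]>.0290)&(q[:,2]<.036)];print(t,'plate',len(k),np.sort(k[:,1])[:6].round(4),end=' ')
    k=q[(abs(q[:,0])<.012)&(q[:,1]>.04)&(q[:,1]<.115)&(q[:,2]>.058)&(q[:,2]<.070)];print('knob min',np.sort(k[:,1])[:4].round(4))
E
```

```text
w3 plate 507 [0.0602 0.0605 0.0607 0.0607 0.061  0.0611] knob min [0.0849 0.0851 0.0856 0.0858]
w20 plate 1142 [0.0602 0.0603 0.0603 0.0604 0.0605 0.0605] knob min [0.085  0.0851 0.0852 0.0852]
side0 plate 65 [0.0615 0.062  0.0626 0.0632 0.0637 0.0643] knob min [0.0864 0.0865 0.0867 0.088 ]
s12 plate 71 [0.0619 0.0623 0.0625 0.0632 0.0636 0.0636] knob min [0.0861 0.0866 0.0876 0.0878]
s22 plate 62 [0.0432 0.0444 0.0453 0.0472 0.0476 0.0481] knob min [0.0671 0.068  0.0695 0.0705]
s23 plate 68 [0.0362 0.0371 0.0388 0.0388 0.039  0.039 ] knob min [0.0608 0.0613 0.0617 0.0621]
top0 plate 47 [0.0575 0.0632 0.0644 0.0648 0.0657 0.066 ] knob min [0.0852 0.0864 0.0888 0.0891]
t23 plate 0 [] knob min []
```

```bash
python3 - <<'E'
from h import *
s=bot.read_state();print(s['time_s'],s['position'],s['force'],s['moment'],(s['position']-F)@Rz(YAW), (s['tcp_rot'].T@Rz(YAW)@np.diag([-1,1,-1.])).round(4))
c=load('s23');im=c['im'][205:275,335:415,::-1];cv2.imwrite('pics/s23c.png',cv2.resize(im,None,fx=8,fy=8,interpolation=cv2.INTER_CUBIC))
cap('wrist','w23')
E
```

```text
22.5 [ 0.4898169  -0.22187288  0.05392478] [ 1.98977707 12.37328707  5.01475352] [ 1.95965631 -0.51154812  0.03589173] [-0.0004131   0.08403658  0.05392478] [[ 1.      0.0018 -0.0023]
 [-0.0018  1.     -0.0026]
 [ 0.0023  0.0026  1.    ]]
```

View pics/s23c.png

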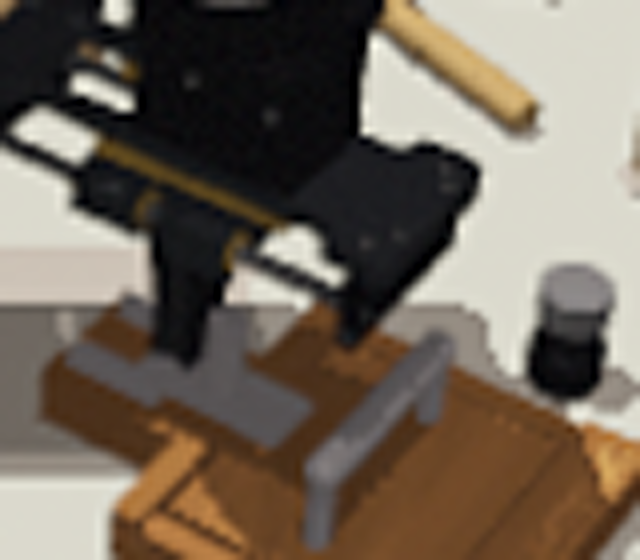

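View pics/w23.png

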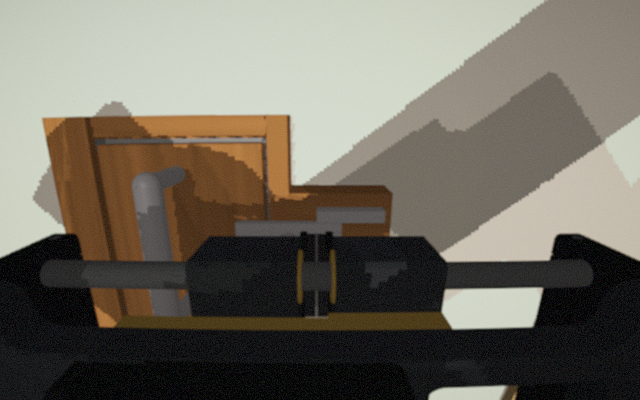

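```bash
python3 - <<'E'
from h import *
s=bot.read_state()
c=load('s23');P=cloud(c).reshape(-1,3);P=P[np.isfinite(P).all(1)];q=(P-s['position'])@Rz(YAW)
# gripper lower parts per y-bin (relative TCP, frame axes)
for y in np.arange(-.12,.06,.01):
    k=q[(q[:,1]>y)&(q[:,1]<y+.01)&(abs(q[:,0])<.06)&(q[:,2]>.004)]
    if len(k): i=np.argsort(k[:,2])[:3]; print(y.round(3),len(k),k[i].round(3).tolist())
# fit back handle position in frame from s23 vs s9.. 
f=(P-F)@Rz(YAW); h=f[(abs(f[:,0])<.055)&(f[:,1]>-.02)&(f[:,1]<.03)&(f[:,2]>.05)&(f[:,2]<.075)]; print(h.min(0),h.max(0),np.median(h,0))
E
```

```text
-0.1 69 [[0.034, -0.09, 0.081], [0.009, -0.091, 0.082], [0.025, -0.091, 0.083]]
-0.09 206 [[-0.047, -0.083, 0.004], [0.037, -0.088, 0.004], [-0.023, -0.088, 0.004]]
-0.08 100 [[-0.023, -0.075, 0.005], [0.042, -0.076, 0.006], [0.049, -0.078, 0.006]]
-0.07 123 [[-0.032, -0.064, 0.07], [-0.031, -0.067, 0.071], [-0.031, -0.063, 0.072]]
-0.06 200 [[-0.031, -0.057, 0.069], [-0.032, -0.051, 0.07], [-0.031, -0.053, 0.071]]
-0.05 425 [[-0.033, -0.045, 0.071], [-0.032, -0.047, 0.072], [-0.032, -0.04, 0.072]]
-0.04 443 [[-0.029, -0.03, 0.061], [-0.035, -0.03, 0.061], [-0.002, -0.03, 0.062]]
-0.03 497 [[-0.003, -0.022, 0.004], [0.002, -0.023, 0.005], [-0.003, -0.022, 0.008]]
-0.02 322 [[-0.007, -0.017, 0.004], [-0.008, -0.014, 0.007], [-0.006, -0.017, 0.007]]
-0.01 218 [[-0.004, -0.008, 0.005], [-0.001, -0.006, 0.006], [-0.013, -0.007, 0.006]]
-0.0 215 [[-0.009, 0.006, 0.005], [-0.008, 0.007, 0.007], [-0.01, 0.002, 0.008]]
0.01 179 [[-0.01, 0.01, 0.015], [-0.009, 0.011, 0.019], [-0.012, 0.013, 0.024]]
0.02 143 [[-0.038, 0.023, 0.066], [-0.038, 0.02, 0.067], [-0.038, 0.027, 0.068]]
0.03 93 [[-0.036, 0.035, 0.063], [-0.037, 0.031, 0.065], [-0.035, 0.035, 0.065]]
0.04 70 [[-0.031, 0.042, 0.07], [-0.032, 0.049, 0.072], [-0.031, 0.046, 0.072]]
0.05 60 [[0.029, 0.054, 0.07], [0.026, 0.056, 0.071], [-0.032, 0.056, 0.071]]
[-0.04828287 -0.00521761  0.05088849] [0.04951592 0.00869572 0.06631566] [-0.00792494 -0.00045075  0.06218881]
```

```bash
python3 - <<'E'
from h import *
for t in('w20','w3','w21'):
    c=load(t);P=cloud(c).reshape(-1,3);P=P[np.isfinite(P).all(1)];q=(P-F)@Rz(YAW)
    print(t)
    for x in np.arange(-.036,.036,.006):
        r=[]
        for y in np.arange(.05,.134,.006):
            k=q[(q[:,0]>x)&(q[:,0]<x+.006)&(q[:,1]>y)&(q[:,1]<y+.006)]; r.append(int(np.median(k[:,2])*1000+.5) if len(k) else -1)
        print(round(x*1000),r)
E
```

```text
w20
-36 [206, 205, 225, 206, 206, 14, 0, 0, 0, 0, 0, 0, 0, 0]
-30 [228, 228, 229, 206, 207, 26, 25, 25, 25, 25, 25, 25, 25, 25]
-24 [231, 231, 232, 232, 203, 27, 33, 33, 32, 33, 33, 33, 27, 26]
-18 [23, 26, 230, 231, 198, 28, 34, 34, 34, 35, 34, 35, 34, 26]
-12 [23, 26, 224, 32, 193, 32, 42, 41, 32, 32, 32, 32, 32, 26]
-6 [23, 26, 33, 32, 33, 38, 59, 66, 32, 32, 32, 32, 32, 26]
0 [23, 27, 32, 32, 32, 36, 66, 66, 66, 32, 32, 32, 32, 26]
6 [22, 26, 32, 32, 206, 32, 32, 65, -1, -1, 32, 32, 32, 26]
12 [23, 26, 26, 27, 202, 31, 33, 34, 35, -1, 35, 34, 32, 26]
18 [22, 26, 26, 26, 196, 26, 35, 35, 35, 35, 35, 35, 35, 26]
24 [22, 26, 26, 25, 192, 26, 26, 26, 26, 26, 26, 26, 26, 25]
30 [23, 19, -1, -1, 190, 190, -1, -1, -1, -1, -1, -1, -1, -1]
w3
-36 [13, 26, 26, 18, 0, 0, 1, 1, 1, 1, 1, 1, 1, 0]
-30 [12, 26, 25, 26, 26, 26, 26, 26, 26, 26, 26, 26, 26, 11]
-24 [13, 26, 26, 25, 26, 26, 34, 35, 34, 34, 34, 34, 27, 23]
-18 [12, 26, 26, 26, 27, 31, 35, 35, 32, 34, 34, 34, 30, 24]
-12 [12, 26, 32, 32, 32, 33, 64, 33, 32, 32, 32, 32, 30, 22]
-6 [12, 26, 32, 32, 32, 65, 66, 66, 35, 32, 32, 32, 27, 2
[... 420 characters left out ...]
29, 137]
-30 [131, 151, 151, 150, 153, 153, 153, 152, 151, 152, 155, 154, 155, 155]
-24 [24, 157, 157, 156, 158, 158, 157, 155, 155, 142, 139, 140, 141, 140]
-18 [156, 157, 156, 26, 26, 26, 35, 35, 35, 35, 35, 35, 32, 26]
-12 [24, 27, 32, 32, 32, 32, 32, 33, 32, 32, 32, 60, 58, 58]
-6 [23, 26, 32, 32, 32, 32, 32, 32, 32, 32, 32, 93, 92, 26]
0 [23, -1, -1, -1, -1, -1, -1, -1, -1, -1, -1, 93, 93, 92]
6 [-1, -1, -1, -1, -1, -1, -1, -1, -1, -1, -1, 93, 93, 93]
12 [-1, -1, -1, -1, -1, -1, -1, -1, -1, -1, -1, -1, -1, -1]
18 [-1, -1, -1, -1, -1, -1, -1, -1, -1, -1, -1, -1, -1, -1]
24 [-1, -1, -1, -1, -1, -1, -1, -1, -1, -1, -1, -1, -1, -1]
30 [-1, -1, -1, -1, -1, -1, -1, -1, -1, -1, -1, -1, -1, -1]
```

jog_arm([
  {"dp": [0, 3, 0], "turn": [0, 0, 0], "grip": 0},
  {"dp": [0, 10, 0], "turn": [0, 0, 0], "grip": 0},
  {"dp": [0, 10, 0], "turn": [0, 0, 0], "grip": 0},
])

```text
time_s: 22.85
position: [0.4888, -0.2155, 0.0539]
tcp_rot: [[-0.985, -0.172, -0.0], [-0.172, 0.985, -0.004], [0.001, -0.004, -1.0]]
force: [0.4, 0.6, 0.6]
opening: 0.004
```

```bash
python3 - <<'E'
from h import *
s=bot.read_state();print(s['time_s'],s['position'],s['force'],s['moment'],(s['position']-F)@Rz(YAW))
cap('side','s24');c=load('s24')
P=cloud(c).reshape(-1,3);P=P[np.isfinite(P).all(1)];q=(P-F)@Rz(YAW)
k=q[(abs(q[:,0])<.010)&(q[:,1]>.02)&(q[:,1]<.12)&(q[:,2]>.0290)&(q[:,2]<.036)];print('plate',len(k),np.sort(k[:,1])[:6].round(4),end=' ')
k=q[(abs(q[:,0])<.012)&(q[:,1]>.04)&(q[:,1]<.115)&(q[:,2]>.058)&(q[:,2]<.070)];print('knob min',np.sort(k[:,1])[:4].round(4))
cv2.imwrite('pics/s24b.png',cv2.resize(c['im'][200:300,320:430,::-1],None,fx=7,fy=6))
E
```

```text
22.85 [ 0.48879137 -0.21549453  0.05394437] [0.38477191 0.59855589 0.57318039] [ 0.0661809  -0.02206385 -0.01988792] [-0.00033238  0.09049634  0.05394437]
plate 62 [0.038  0.0384 0.0384 0.0384 0.0391 0.0391] knob min [0.0618 0.0618 0.0618 0.064 ]
```

View pics/s24b.png

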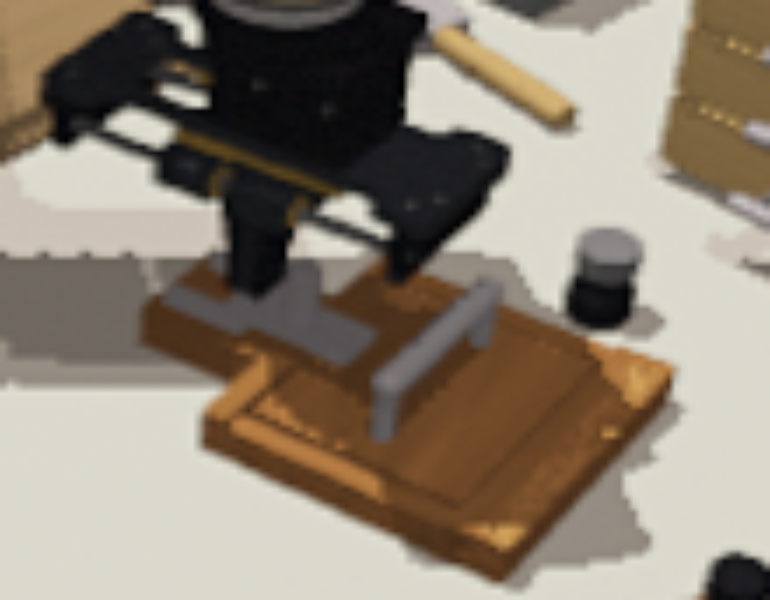

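jog_arm([
  {"dp": [0, 0, -6], "turn": [0, 0, 0], "grip": 0},
  {"dp": [0, 0, -6], "turn": [0, 0, 0], "grip": 0},
  {"dp": [0, -5, -6], "turn": [0, 0, 0], "grip": 0},
  {"dp": [0, -8, -6], "turn": [0, 0, 0], "grip": 0},
  {"dp": [0, -10, -6], "turn": [0, 0, 0], "grip": 0},
  {"dp": [0, -12, -6], "turn": [0, 0, 0], "grip": 0},
])

```text
time_s: 23.5
position: [0.4898, -0.2222, 0.0602]
tcp_rot: [[-0.986, -0.167, -0.003], [-0.167, 0.986, 0.006], [0.002, 0.007, -1.0]]
force: [5.1, 20.7, 11.3]
opening: 0.005
```

```bash
cat > chk.py <<'E'
from h import *
import sys
t=sys.argv[1]
s=bot.read_state();print(s['time_s'],s['position'],s['force'],s['moment'],(s['position']-F)@Rz(YAW),s['joint_positions'])
cap('side',t);c=load(t)
P=cloud(c).reshape(-1,3);P=P[np.isfinite(P).all(1)];q=(P-F)@Rz(YAW)
k=q[(abs(q[:,0])<.010)&(q[:,1]>.02)&(q[:,1]<.12)&(q[:,2]>.0290)&(q[:,2]<.036)];print('plate',len(k),np.sort(k[:,1])[:6].round(4),end=' ')
k=q[(abs(q[:,0])<.012)&(q[:,1]>.04)&(q[:,1]<.115)&(q[:,2]>.058)&(q[:,2]<.070)];print('knob min',np.sort(k[:,1])[:4].round(4))
f=q[(q[:,0]>-.055)&(q[:,0]<.05)&(q[:,1]>-.035)&(q[:,1]<.035)&(q[:,2]<.03)&(q[:,2]>.015)];m=f.mean(0);print('face',len(f),m,np.linalg.svd(f-m,full_matrices=False)[2][2])
cv2.imwrite(f'pics/{t}b.png',cv2.resize(c['im'][200:300,320:430,::-1],None,fx=7,fy=6))
E
python3 chk.py s25
```

```text
23.5 [ 0.48982607 -0.22221976  0.06020994] [ 5.12951852 20.71716181 11.28919156] [ 3.46519576 -0.8091317   0.06498369] [-0.00046341  0.08369323  0.06020994] [ -36.40755579   39.03475974  101.98673823    0.26948748   39.34777484
 -136.22012142]
plate 75 [0.0372 0.038  0.0385 0.0397 0.0402 0.0407] knob min [0.0611 0.0612 0.0626 0.0626]
face 485 [-0.00772915 -0.0040538   0.02327053] [0.00105584 0.00549302 0.99998436]
```

View pics/s25b.png

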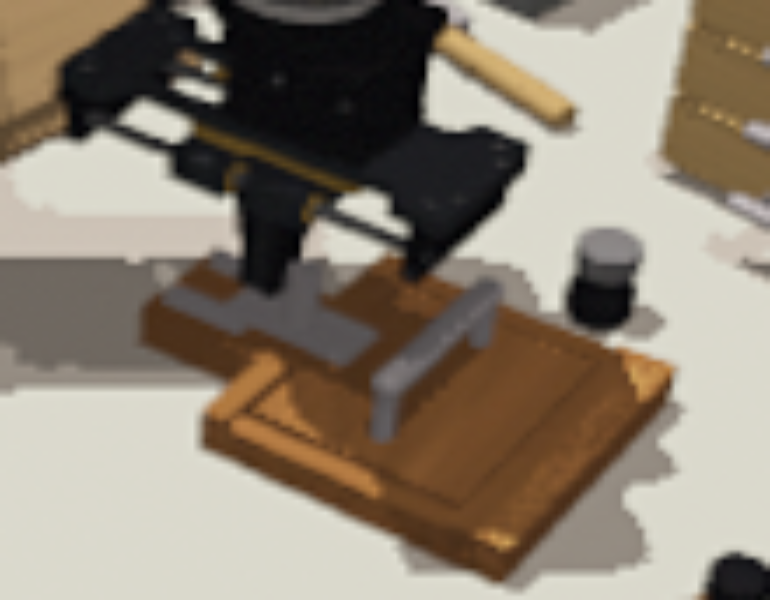

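jog_arm([
  {"dp": [0, 15, 0], "turn": [0, 0, 0], "grip": 0},
  {"dp": [0, 25, 0], "turn": [0, 0, 0], "grip": 0},
  {"dp": [0, 25, -30], "turn": [0, 0, 0], "grip": 0},
  {"dp": [0, 0, -70], "turn": [0, 0, 0], "grip": 0},
  {"dp": [-40, -50, -80], "turn": [0, 0, 0], "grip": 0},
  {"dp": [-60, -70, -80], "turn": [0, 0, 0], "grip": 0},
  {"dp": [-60, -70, -80], "turn": [0, 0, 0], "grip": 0},
  {"dp": [-60, -70, -80], "turn": [0, 0, 0], "grip": 0},
])

```text
time_s: 24.35
position: [0.5621, -0.2865, 0.1398]
tcp_rot: [[-0.985, -0.17, -0.001], [-0.17, 0.985, -0.004], [0.001, -0.004, -1.0]]
force: [0.4, 0.2, -0.8]
opening: 0.003
```

```bash
python3 chk.py s26; python3 - <<'E'
from h import *
cap('wrist','w26')
c=load('w26');P=cloud(c).reshape(-1,3);P=P[np.isfinite(P).all(1)];q=(P-F)@Rz(YAW)
k=q[(abs(q[:,0])<.010)&(q[:,1]>.02)&(q[:,1]<.12)&(q[:,2]>.0290)&(q[:,2]<.036)];print('plate',len(k),np.sort(k[:,1])[:6].round(4),end=' ')
k=q[(abs(q[:,0])<.012)&(q[:,1]>.04)&(q[:,1]<.115)&(q[:,2]>.060)&(q[:,2]<.070)];print('knob min',np.sort(k[:,1])[:4].round(4),k.max(0),k.mean(0))
f=q[(abs(q[:,0])<.055)&(q[:,1]>-.035)&(q[:,1]<.03)&(q[:,2]<.03)&(q[:,2]>.015)];m=f.mean(0);print('face',len(f),m,np.linalg.svd(f-m,full_matrices=False)[2][2])
E
```

```text
24.35 [ 0.56210353 -0.28653847  0.13981666] [ 0.43822197  0.15925391 -0.80645067] [ 0.02397736  0.02583134 -0.0002311 ] [0.05974565 0.00795819 0.13981666] [ -37.04199741   37.06541302   85.95394949   -0.25608234   56.86104242
 -136.7052342 ]
plate 72 [0.0368 0.038  0.0384 0.0388 0.0397 0.0398] knob min [0.0601 0.0623 0.0627 0.0631]
face 474 [-0.00659462 -0.00415702  0.02323928] [-3.95021498e-04 -8.37481898e-04  9.99999571e-01]
plate 1377 [0.0358 0.0359 0.0359 0.0359 0.0359 0.0359] knob min [0.0601 0.0603 0.0603 0.0603] [0.00740502 0.07603691 0.06751654] [-0.00028794  0.0673897   0.06539958]
face 7541 [-0.00292661 -0.00320638  0.02388079] [ 2.71451956e-05 -8.33394870e-04 -9.99999652e-01]
```

View pics/w26.png

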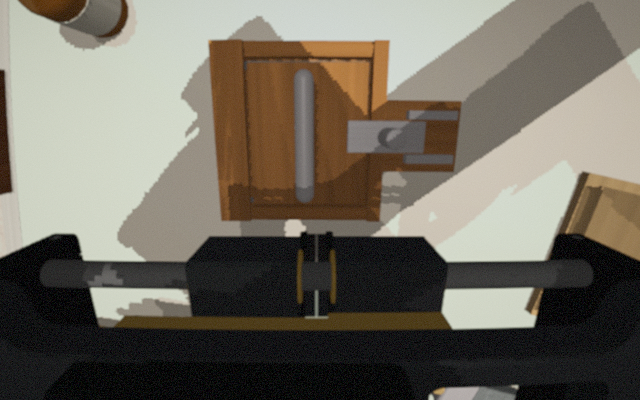

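jog_arm([
  {"dp": [0, 30, 10], "turn": [0, 0, 0], "grip": 0},
  {"dp": [0, 60, 35], "turn": [0, 0, 0], "grip": 0},
  {"dp": [0, 70, 40], "turn": [0, 0, 0], "grip": 0},
  {"dp": [0, 70, 40], "turn": [0, 0, 0], "grip": 0},
  {"dp": [0, 70, 40], "turn": [0, 0, 0], "grip": 0},
])

```text
time_s: 24.95
position: [0.551, -0.2181, 0.1007]
tcp_rot: [[-0.985, -0.171, 0.002], [-0.171, 0.985, -0.006], [-0.001, -0.006, -1.0]]
force: [0.9, 0.2, 0.1]
opening: 0.004
```

```bash
python3 - <<'E'
from h import *
s=bot.read_state();print(s['time_s'],s['position'])
cap('wrist','w27')
c=load('w27');g=proj(c,(F+np.array([0,.08,.03])@Rz(YAW).T))[0];print(g)
x,y=int(g[0]),int(g[1]);x0=max(0,min(440,x-100));y0=max(0,y-90)
im=c['im'][y0:y0+150,x0:x0+200,::-1];im=cv2.convertScaleAbs(im,alpha=1.6,beta=20);cv2.imwrite('pics/w27b.png',cv2.resize(im,None,fx=4,fy=4,interpolation=cv2.INTER_CUBIC))
P=cloud(c).reshape(-1,3);P=P[np.isfinite(P).all(1)];q=(P-F)@Rz(YAW)
for x in np.arange(-.032,.034,.004):
    r=[]
    for y in np.arange(.028,.134,.004):
        k=q[(q[:,0]>x)&(q[:,0]<x+.004)&(q[:,1]>y)&(q[:,1]<y+.004)]; r.append(int(np.median(k[:,2])*1000+.5) if len(k) else -1)
    print(round(x*1000),r)
E
```

```text
24.95 [ 0.55103496 -0.21810484  0.10070366]
[318.93117433 136.14015586]
-32 [24, 24, 24, 24, 24, 24, 18, 26, 26, 26, 26, 26, 25, 25, 25, 26, 25, 25, 25, 26, 25, 25, 26, 26, 25, 25, 1]
-28 [24, 24, 24, 24, 24, 24, 16, 26, 26, 26, 26, 26, 26, 26, 26, 26, 26, 26, 26, 26, 26, 26, 26, 26, 26, 26, -1]
-24 [24, 24, 24, 24, 24, 24, 20, 26, 26, 26, 26, 26, 26, 26, 26, 26, 26, 26, 26, 26, 26, 26, 26, 26, 26, 26, -1]
-20 [24, 24, 24, 24, 24, 24, 15, 26, 26, 26, 26, 26, 26, 26, 34, 35, 35, 35, 35, 35, 35, 35, 35, 35, 34, 26, -1]
-16 [24, 24, 24, 24, 24, 24, 17, 26, 26, 26, 26, 26, 26, 26, 27, 33, 33, 33, 34, 27, 34, 30, 34, 34, 27, 26, -1]
-12 [24, 24, 32, 32, 32, 32, 32, 32, 32, 32, 32, 32, 32, 32, 32, 32, 32, 32, 26, 26, 26, 25, 26, 26, 26, 26, -1]
-8 [24, 24, 32, 32, 32, 32, 32, 32, 32, 65, 65, 43, 32, 32, 32, 32, 32, 32, 26, 26, 26, 26, 26, 26, 25, 26, -1]
-4 [24, 24, 32, 32, 32, 32, 32, 32, 66, 66, 66, 66, 32, 32, 32, 32, 32, 32, 26, 26, 26, 26, 26, 26, 26, 26, -1]
0 [24, 24, 32, 32, 32, 32, 32, 32, 65, 66, 66, 66, 32, 32, 32, 32, 32, 32, 26, 26, 26, 25, 26, 26, 26, 26, -1]
4 [24, 24, 32, 3
[... 272 characters left out ...]
, 32, 32, 27, 27, 26, 27, 27, 27, 26, 26, -1]
16 [24, 24, 24, 24, 24, 24, 17, 26, 26, 26, 26, 26, 26, 26, 34, 35, 35, 35, 35, 35, 35, 35, 35, 35, 35, 26, -1]
20 [24, 24, 24, 24, 176, 177, 177, 177, 177, 177, 177, 176, 26, 27, 177, 177, 177, 177, 176, 177, 177, 35, 34, 34, 26, 26, -1]
24 [174, 174, 174, 174, 183, 183, 183, 183, 183, 183, 183, 179, 174, 175, 183, 183, 183, 183, 183, 183, 183, 26, 174, 174, 174, 174, 174]
28 [177, 177, 177, 177, 183, 183, 183, 183, 183, 183, 183, 181, 177, 177, 183, 183, 183, 183, 183, 183, 183, 177, 176, 176, 176, 176, 177]
32 [201, 202, 202, 202, 201, 201, 200, 201, 201, 202, 201, 202, 203, 203, 201, 202, 202, 196, 196, 196, 196, 198, 198, 198, 197, 197, 198]
```

View pics/w27b.png

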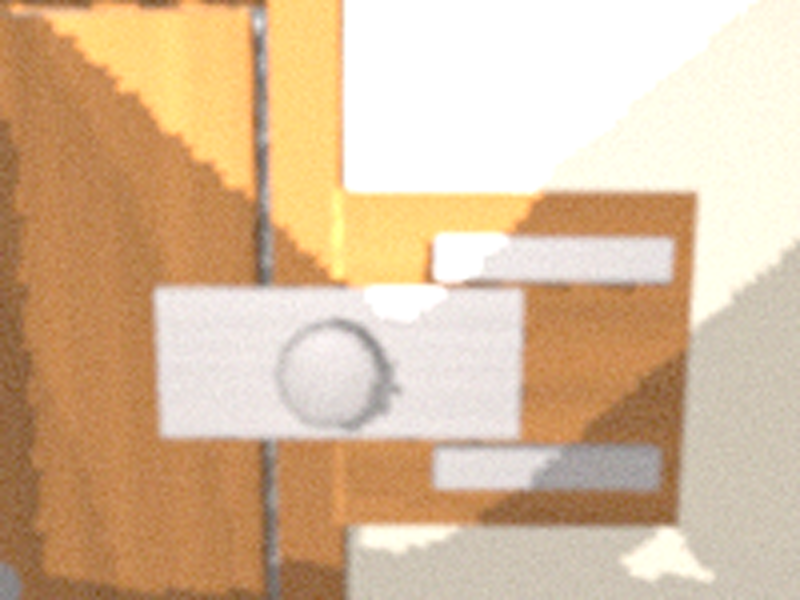

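```bash
python3 - <<'E'
from h import *
R=Rz(YAW)@np.diag([-1,1,-1.])
for y,z in((.0674,.10),(.0674,.058)):
    print(go(F+Rz(YAW)@np.array([-.0003,y,z]),R))
E
```

```text
(array([61.2, -9.2,  1. ]), array([-0.4,  0.1, -0. ]))
(array([61.2, -8.9, 43. ]), array([-0.4,  0.1, -0. ]))
```

jog_arm([
  {"dp": [30, -5, 0], "turn": [0, 0, 0], "grip": 0.37},
  {"dp": [61, -9, 0], "turn": [-0.4, 0, 0], "grip": 0.37},
  {"dp": [61, -9, 0], "turn": [-0.4, 0, 0], "grip": 0.37},
  {"dp": [61, -9, 0], "turn": [-0.4, 0, 0], "grip": 0.37},
  {"dp": [61, -9, 0], "turn": [-0.4, 0, 0], "grip": 0.37},
  {"dp": [61, -9, 15], "turn": [-0.4, 0, 0], "grip": 0.37},
  {"dp": [61, -9, 30], "turn": [-0.4, 0, 0], "grip": 0.37},
  {"dp": [61, -9, 43], "turn": [-0.4, 0, 0], "grip": 0.37},
  {"dp": [61, -9, 43], "turn": [-0.4, 0, 0], "grip": 0.37},
])

```text
time_s: 25.9
position: [0.4916, -0.236, 0.0555]
tcp_rot: [[-0.985, -0.171, -0.003], [-0.171, 0.985, 0.004], [0.002, 0.005, -1.0]]
force: [0.3, 0.3, 0.6]
opening: 0.368
```

```bash
python3 chk.py s28
```

```text
25.9 [ 0.49157202 -0.23604151  0.05554303] [0.311496   0.28330216 0.55007715] [-0.01539591  0.06704592 -0.00219588] [-0.00110768  0.06977656  0.05554303] [-3.74401406e+01  3.98196064e+01  1.01038323e+02  1.31150846e-01
  3.94347734e+01 -1.37412681e+02]
plate 69 [0.0372 0.038  0.0385 0.0392 0.0397 0.0403] knob min [0.0455 0.046  0.047  0.0471]
face 478 [-0.00775555 -0.004096    0.02311276] [-0.00321551  0.00113614  0.99999418]
```

View pics/s28b.png

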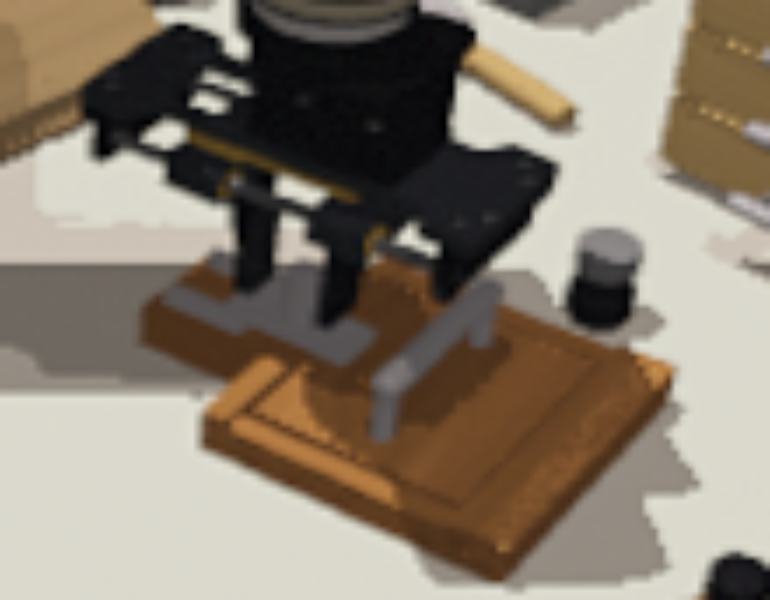

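jog_arm([
  {"dp": [0, -4, 0], "turn": [0, 0, 0], "grip": 0.37},
  {"dp": [0, -8, 0], "turn": [0, 0, 0], "grip": 0.37},
  {"dp": [0, -10, 0], "turn": [0, 0, 0], "grip": 0.37},
  {"dp": [0, -12, 0], "turn": [0, 0, 0], "grip": 0.37},
  {"dp": [0, -14, 0], "turn": [0, 0, 0], "grip": 0.37},
  {"dp": [0, -14, 0], "turn": [0, 0, 0], "grip": 0.37},
])

```text
time_s: 26.55
position: [0.4938, -0.2469, 0.0575]
tcp_rot: [[-0.986, -0.168, -0.002], [-0.168, 0.986, 0.009], [0.0, 0.009, -1.0]]
force: [3.5, 10.5, 3.5]
opening: 0.372
```

```bash
python3 chk.py s29
```

```text
26.55 [ 0.49383596 -0.24691687  0.05754646] [ 3.45691061 10.46577618  3.52886223] [ 1.974967   -0.53444287 -0.10804278] [-0.00073755  0.05867422  0.05754646] [ -38.34858414   39.93621157   99.94463313    0.52486496   40.53257645
 -138.40237862]
plate 67 [0.0365 0.0377 0.038  0.038  0.0383 0.04  ] knob min [0.0411 0.0426 0.0433 0.0616]
face 486 [-0.00747837 -0.00369938  0.02325417] [-2.14591092e-04 -7.05473965e-03 -9.99975092e-01]
```

View pics/s29b.png

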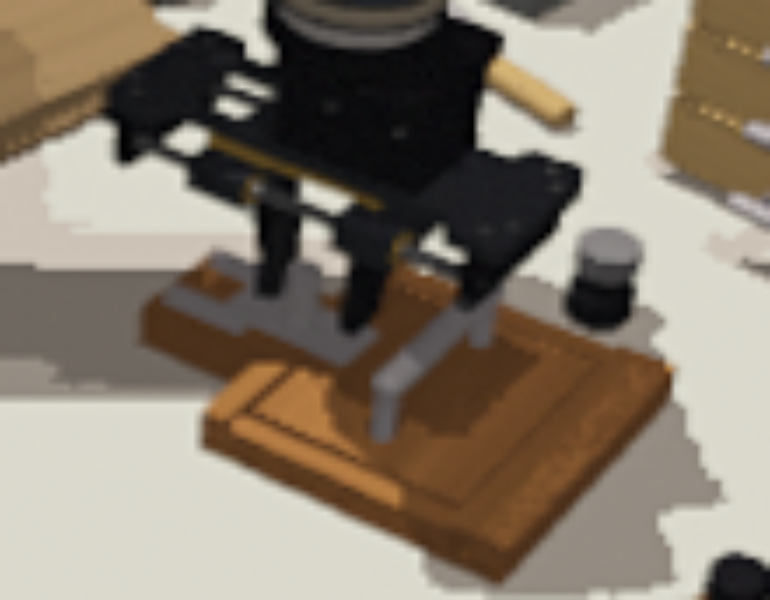

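jog_arm([
  {"dp": [0, 6, 0], "turn": [0, 0, 0], "grip": 0.37},
  {"dp": [0, 10, 0], "turn": [0, 0, 0], "grip": 0.37},
  {"dp": [0, 10, 0], "turn": [0, 0, 0], "grip": 0.42},
  {"dp": [0, 10, -10], "turn": [0, 0, 0], "grip": 0.42},
  {"dp": [0, 10, -40], "turn": [0, 0, 0], "grip": 0.42},
  {"dp": [0, 10, -80], "turn": [0, 0, 0], "grip": 0.42},
  {"dp": [-60, -30, -100], "turn": [0, 0, 0], "grip": 0.42},
  {"dp": [-60, -30, -100], "turn": [0, 0, 0], "grip": 0.42},
  {"dp": [-60, -30, -100], "turn": [0, 0, 0], "grip": 0.42},
  {"dp": [-60, -30, -100], "turn": [0, 0, 0], "grip": 0.42},
])

```text
time_s: 27.6
position: [0.558, -0.2701, 0.1572]
tcp_rot: [[-0.985, -0.171, -0.002], [-0.171, 0.985, 0.003], [0.001, 0.003, -1.0]]
force: [0.3, 0.5, 0.7]
opening: 0.421
```

```bash
python3 chk.py s30; python3 - <<'E'
from h import *
from fit import frame_fit
cap('wrist','w30')
c=load('w30');P=cloud(c).reshape(-1,3);P=P[np.isfinite(P).all(1)];q=(P-F)@Rz(YAW)
k=q[(abs(q[:,0])<.010)&(q[:,1]>.02)&(q[:,1]<.12)&(q[:,2]>.0290)&(q[:,2]<.036)];print('plate',len(k),np.sort(k[:,1])[:4].round(4),np.sort(k[:,1])[-3:])
k=q[(abs(q[:,0])<.012)&(q[:,1]>.04)&(q[:,1]<.115)&(q[:,2]>.060)&(q[:,2]<.070)];print('knob',k.mean(0))
f=q[(abs(q[:,0])<.055)&(q[:,1]>-.035)&(q[:,1]<.03)&(q[:,2]<.03)&(q[:,2]>.015)];m=f.mean(0);print('face',len(f),m,np.linalg.svd(f-m,full_matrices=False)[2][2])
# back edges: face extent in y between lip and rear wall
f=q[(q[:,0]>-.06)&(q[:,0]<-.02)&(q[:,2]>.0232)&(q[:,2]<.0247)&(q[:,1]>-.05)&(q[:,1]<.056)];print('face y',np.percentile(f[:,1],[.5,99.5]))
h=q[(abs(q[:,0])<.035)&(abs(q[:,1])<.03)&(q[:,2]>.055)&(q[:,2]<.07)];print('bar',np.polyfit(h[:,0],h[:,1],1),h[:,2].max())
g=q[(abs(q[:,1])<.03)&(q[:,2]>.0232)&(q[:,2]<.0247)&(abs(q[:,0])<.07)];print('face x',g[:,0].min(),g[:,0].max())
E
```

```text
27.6 [ 0.55795692 -0.27011396  0.15719959] [0.29724431 0.51678667 0.72543815] [ 0.02908157  0.04313426 -0.04599083] [0.05846989 0.02484994 0.15719959] [-3.61815064e+01  3.51075786e+01  8.67315147e+01  8.33105591e-02
  5.83401529e+01 -1.36047696e+02]
plate 68 [0.0365 0.0376 0.0382 0.0388 0.0402 0.0408] knob min [0.0606 0.0624 0.063  0.0632]
face 477 [-0.00688277 -0.00398267  0.02324659] [ 7.90943878e-04 -2.10075140e-03  9.99997481e-01]
plate 1217 [0.037 0.037 0.037 0.037] [0.10011636 0.10021305 0.10043693]
knob [-0.00020681  0.06749071  0.06542427]
face 6615 [-0.0031295  -0.00276266  0.02388758] [-1.24622551e-04 -2.36523361e-05 -9.99999992e-01]
face y [-0.04922078  0.05221299]
bar [0.00568905 0.00186595] 0.06732957259704539
face x -0.06964306287895773 0.06812720761084382
```

View pics/w30.png

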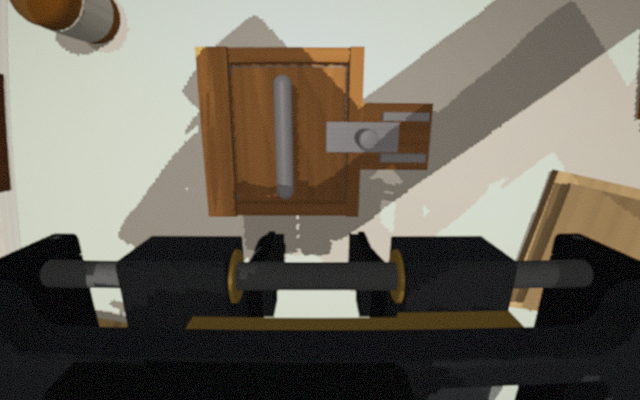

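```bash
python3 - <<'E'
from h import *
R=Rz(YAW)@np.diag([-1,1,-1.])
for y,z in((.105,.12),(.105,.052),(.085,.052)):
    print(go(F+Rz(YAW)@np.array([-.0003,y,z]),R))
E
```

```text
(array([57.6, 78.8, 36.8]), array([ 0.3, -0.2, -0. ]))
(array([ 57.4,  78.4, 104.8]), array([ 0.3, -0.2, -0. ]))
(array([ 57.4,  58.4, 104.7]), array([ 0.3, -0.2, -0. ]))
```

jog_arm([
  {"dp": [30, 40, 10], "turn": [0, 0, 0], "grip": 0},
  {"dp": [57, 79, 20], "turn": [0.3, -0.2, 0], "grip": 0},
  {"dp": [57, 79, 35], "turn": [0.3, -0.2, 0], "grip": 0},
  {"dp": [57, 79, 35], "turn": [0.3, -0.2, 0], "grip": 0},
  {"dp": [57, 79, 50], "turn": [0.3, -0.2, 0], "grip": 0},
  {"dp": [57, 79, 75], "turn": [0.3, -0.2, 0], "grip": 0},
  {"dp": [57, 79, 95], "turn": [0.3, -0.2, 0], "grip": 0},
  {"dp": [57, 79, 105], "turn": [0.3, -0.2, 0], "grip": 0},
  {"dp": [57, 79, 105], "turn": [0.3, -0.2, 0], "grip": 0},
  {"dp": [57, 79, 105], "turn": [0.3, -0.2, 0], "grip": 0},
])

```text
time_s: 28.7
position: [0.4894, -0.2024, 0.0527]
tcp_rot: [[-0.985, -0.17, 0.004], [-0.171, 0.985, -0.003], [-0.004, -0.003, -1.0]]
force: [-1.4, 0.2, -0.3]
opening: 0.004
```

jog_arm([
  {"dp": [0, -8, 0], "turn": [0, 0, 0], "grip": 0},
  {"dp": [0, -14, 0], "turn": [0, 0, 0], "grip": 0},
  {"dp": [0, -20, 0], "turn": [0, 0, 0], "grip": 0},
  {"dp": [0, -23, 0], "turn": [0, 0, 0], "grip": 0},
  {"dp": [0, -25, 0], "turn": [0, 0, 0], "grip": 0},
  {"dp": [0, -25, 0], "turn": [0, 0, 0], "grip": 0},
])

```text
time_s: 29.3
position: [0.4923, -0.2215, 0.0529]
tcp_rot: [[-0.986, -0.168, 0.001], [-0.168, 0.986, 0.007], [-0.002, 0.006, -1.0]]
force: [5.2, 16.0, 7.8]
opening: 0.005
```

```bash
python3 chk.py s31
```

```text
29.3 [ 0.49227072 -0.22145008  0.05289028] [ 5.21463849 15.96118446  7.80627331] [ 2.50831973 -0.69947408  0.04451417] [0.00207687 0.08403336 0.05289028] [ -36.28197933   39.81447251  102.03422538    0.56228376   38.32182794
 -136.36739304]
plate 62 [0.0367 0.0384 0.0385 0.0385 0.04   0.0408] knob min [0.0606 0.0621 0.0624 0.0629]
face 482 [-0.00699948 -0.00413756  0.02313084] [-0.00507174 -0.00214632  0.99998484]
```

View pics/s31b.png

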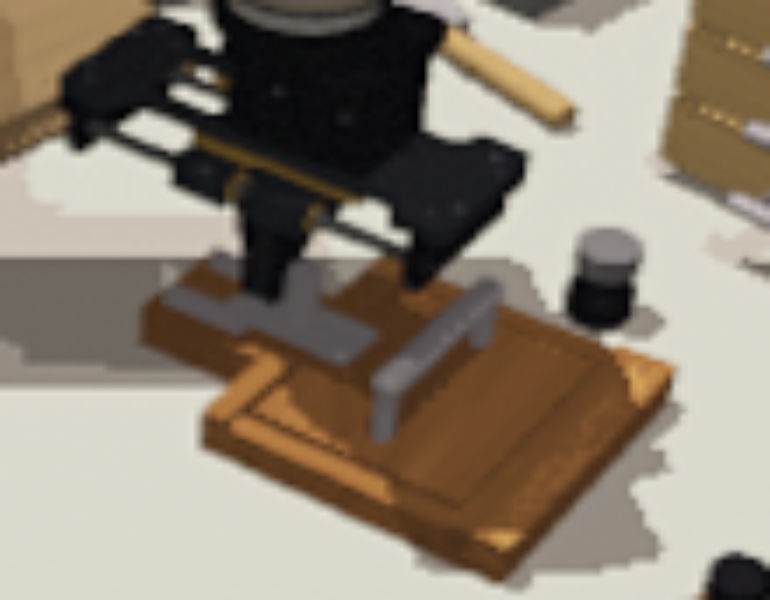

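jog_arm([
  {"dp": [0, -2, 0], "turn": [0, 0, 0], "grip": 0},
  {"dp": [0, -3, 0], "turn": [0, 0, 0], "grip": 0},
  {"dp": [0, -3, 0], "turn": [0, 0, 0], "grip": 0},
])

```text
time_s: 29.65
position: [0.4922, -0.2216, 0.0529]
tcp_rot: [[-0.986, -0.167, -0.001], [-0.167, 0.986, 0.011], [-0.001, 0.011, -1.0]]
force: [6.8, 23.4, 10.5]
opening: 0.007
```

```bash
python3 chk.py s32
```

```text
29.65 [ 0.49219024 -0.22161426  0.05291783] [ 6.78769437 23.43366752 10.54895093] [ 3.6838969  -1.00861088  0.02870038] [0.00196949 0.08388538 0.05291783] [ -36.37733485   39.85382923  101.89139635    0.77585621   38.65017035
 -136.59313905]
plate 71 [0.0366 0.0369 0.0374 0.0375 0.0403 0.041 ] knob min [0.0609 0.0611 0.0619 0.0626]
face 486 [-0.00733338 -0.00415282  0.02320241] [ 0.00277517  0.00560964 -0.99998041]
```

Three pushes at 13–23 N, with two different finger contacts, all end at the same point, so this is the bolt's hard end stop. Retreating.

jog_arm([
  {"dp": [0, 15, 0], "turn": [0, 0, 0], "grip": 0},
  {"dp": [0, 30, 0], "turn": [0, 0, 0], "grip": 0},
  {"dp": [0, 30, -20], "turn": [0, 0, 0], "grip": 0},
  {"dp": [0, 30, -60], "turn": [0, 0, 0], "grip": 0},
  {"dp": [-30, 10, -100], "turn": [0, 0, 0], "grip": 0},
  {"dp": [-60, -20, -110], "turn": [0, 0, 0], "grip": 0},
  {"dp": [-60, -20, -110], "turn": [0, 0, 0], "grip": 0},
  {"dp": [-60, -20, -110], "turn": [0, 0, 0], "grip": 0},
  {"dp": [-60, -20, -110], "turn": [0, 0, 0], "grip": 0},
])

```text
time_s: 30.6
position: [0.5539, -0.2376, 0.1614]
tcp_rot: [[-0.985, -0.17, 0.0], [-0.17, 0.985, 0.0], [-0.0, -0.0, -1.0]]
force: [-1.0, -0.6, -0.2]
opening: 0.007
```

```bash
python3 chk.py s33; python3 - <<'E'
from h import *
from fit import frame_fit
cap('wrist','w33')
for t in('w3','w20','w33'):
    fr,_,_=frame_fit([t],[.5046,-.3046,9.85]) if t=='w3' else (None,0,0)
    c=load(t);P=cloud(c).reshape(-1,3);P=P[np.isfinite(P).all(1)];q=(P-F)@Rz(YAW)
    p=q[(abs(q[:,0])<.010)&(q[:,1]>.02)&(q[:,1]<.13)&(q[:,2]>.0295)&(q[:,2]<.0345)]; k=q[(abs(q[:,0])<.012)&(q[:,1]>.04)&(q[:,1]<.115)&(q[:,2]>.063)&(q[:,2]<.070)]
    print(t,np.percentile(p[:,1],[.3,99.7]),k[:,1].min(),k[:,1].max())
E
```

```text
30.6 [ 0.55388811 -0.23756161  0.1614151 ] [-1.02982893 -0.55733264 -0.18476192] [0.07743476 0.07593581 0.03255108] [0.06002977 0.05761849 0.1614151 ] [-3.38289926e+01  3.35668873e+01  8.92701471e+01  3.53916427e-03
  5.71594942e+01 -1.33644822e+02]
plate 81 [0.0366 0.0374 0.0383 0.0386 0.0404 0.0406] knob min [0.0605 0.0615 0.0617 0.0623]
face 481 [-0.00738941 -0.00385796  0.02322018] [ 0.00154028 -0.00286441 -0.99999471]
w3 [0.06060605 0.12489319] 0.08487697094429218 0.10053803926631355
w20 [0.0604478  0.12485138] 0.08507416786869232 0.10014006958153321
w33 [0.03712312 0.09960697] 0.06128099615377941 0.07560112572961349
```

View pics/s33.png

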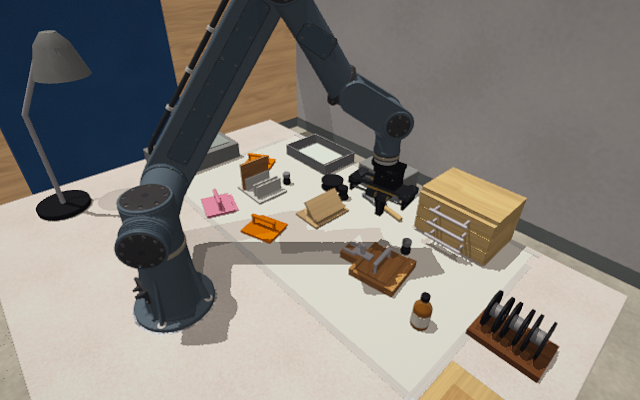

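```bash
python3 - <<'E'
from h import *
s=bot.read_state();print(s['force'],s['qvel'].round(2)); print(bot.hand_in())
E
```

```text
[-0.32782667  0.60049766  0.76709133] [-0.01 -0.09 -0.36  0.1  -0.13  0.03]
the job is handed in; nothing more can be done
None
```

The back is seated flat in the frame and the bolt is pushed over it as far as it would go. I handed in at about 30.6 s of the 64 s, and no verdict was reported. The one doubt is the bolt's travel, below.

I lifted the back out of the rack by its top edge, laid it on the easel and let go. I then took it by the handle, angled the tongue under the lip at about 12°, lowered it flat, and pushed the bolt by its knob.

**Back:** The last checks show the top face level and 23.9 mm above the table (24 expected). The tongue is about 10 mm under the lip and the handle is up. It is square with the frame to about 0.3°.

**Bolt (checks disagree):** It stopped hard at the same point in four pushes of 10–23 N with two different finger contacts, so I take that as its end stop. My images give only about 24–25 mm of travel from where it started (single readings 23.3–25.2), not 30. Either the bolt did not start at exactly 0, or it sits only just past the 24 mm requirement.

**Surroundings:** The arm was clear of everything at hand-in. The last side picture shows the bystanders where they were, by eye only; I did not measure them.

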